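Sweep rubber feet through the gate into the catch slot

ROBOT

A 7-joint arm with a two-finger parallel gripper is mounted at the origin on the work surface. World frame = base frame: x ahead of the robot, y to its left, z up, the work surface at z = 0. Lengths are in m, angles in degrees, forces in N, time in s.
With the tool pointing down it reaches from about 0.4 to 0.925 m from the base axis. Payload 5.6 kg.
Tool frame: the origin (TCP) lies midway between the tips of the shut fingers; the grasp point (between the pads) lies bot.tcp_to_grasp behind it (bot.tcp_to_grasp is the distance from the TCP to the grasp point, in m); z points along the fingers, y is the direction in which the jaws open and shut (so a half turn about z gives the same grasp; the last joint's range is limited). The gripper opens to 85 mm and grips with 20 to 120 N. Pads are 22 mm wide; open, the fingers measure 114 mm over their backs; the gripper's body (76 mm by 85 mm) begins 54 mm behind the grasp point. The pads swing forward as they close: fully open they stand 13 mm farther back than shut.
Start: joints at [61.822, 26.786, -0.665, 91.828, 0.344, 61.387, -3.226], TCP at [0.282, -0.586, 0.231] pointing down, gripper open.
Joint ranges: [-144.91, 144.91], [-17.63, 115.5], [-89.93, 88.59], [15.96, 139.68], [-74.01, 254.01], [8.47, 105.57], [-167.45, 167.45]. Speed limits (degrees/s): [147.25, 147.25, 180, 180, 180, 180, 180].

INTERFACE

Orientations are given as a 3x3 rotation matrix whose columns are the frame's x, y, z axes.
In Python, from cell import status, eyes, bot gives the robot as it stands. The module is installed in compiled form; this text tells all that it offers.
- The arm moves only by the tool send_rows, never from a script. Its argument "steps" is a list of rows, each an object of numbers: "jaw": the finger opening in m, from 0 to 0.0854; "tx", "ty", "tz": the shift along the tool's x, y, z in m; "yaw": the turn about the tool's z in degrees. In form: [{"jaw": .., "tx": .., "ty": .., "tz": .., "yaw": ..}, ...]. A call has 1 to 20 rows; each row is the pose to reach, as a shift and turn from the pose measured when the call began, along the tool's axes at that moment; what a row does not reach only later rows make up. A row lasts 1/12 s, in which the tool goes at most 41.7 mm and 7.16 degrees, less where a joint would pass 70% of its speed; a pose out of reach is approached as far as the arm can. A call with a gripper value outside its range is refused whole. The fingers move at their own pace and stop on an object; the grip force is fixed at half the most. Time passes only in rows, so rows that repeat a pose let the fingers close. It gives the time, the measured TCP pose, the force and the opening at its end, in the units of the state.
- status.observe(): the state, without advancing time (a new reading comes with each control period).
- eyes.snapshot(name): name is "side" or "top" or "wrist"; returns a dict with "frame" (400x640x3 uint8, red, green, blue), "vfov" (degrees; the focal length in pixels is half the picture's height over the tangent of half this angle, whatever the lens; pixels are square), "cx", "cy" (the principal point, pixels), "world_from_camera" (4x4, takes a point from camera to world coordinates). Camera axes: x right, y down, z forward; pixel columns grow to the right and rows downward; lengths in m; the calibration is good to about 2 mm. A picture is of the moment at which its call begins. There is no depth.
- bot.job_done(): hands the job in, once; it reports no verdict.
Trained networks look in a picture, given as the dict that the camera call returned (one of the last four; its "shot" number tells which), for a name from the list of things; names that differ only in an ending like _2 or _b are one class to them, and where a whole thing is asked for, a point or a joint stands for the part that bears it (a point fixed in the world has none). Each returns a list of dicts, best first, with "p" (0 to 1); they miss things now and then, are a little off and sometimes report something else, mostly with a low value. They report only what shows in the picture. A call takes as long as a camera call. They do not tell look-alikes from the thing itself.
- eyes.find_in(picture, query): "xy" ([column, row] in pixels, amid what is visible of it).
- eyes.masks_of(picture, query): "mask" (400x640 bool, what is visible of it) and "xy" ([column, row] in pixels, amid what is visible of it).
The state is a dict: "t": time; "joints": joint angles; "qvel": joint speeds; "joint_efforts": joint torques, N m; "tool_pos": TCP position; "ee_rot": TCP orientation; "ft_force": force on the tool from outside, world axes, zero at the start; "ft_torque": the same for the moment, N m; "finger_gap": finger opening in m.
Only numpy, scipy, OpenCV 4.12 (cv2) and the standard library are available. Lean on these libraries where they do the work, as an engineer would, in place of code of your own. Each camera call takes 0.05 s, during which the arm holds its last target. There are 200 camera calls.

TASK

Push the three loose black rubber feet across the plywood tray and through the gap in the red fence, one at a time, so that each drops into the yellow catch slot behind it before the next one follows. Only push them along with the fingertips or the outside of the fingers: do not pick any of them up. Leave the steel punch standing where it is on the tray, and do not disturb the other things on the bench.

Things in the scene. Friction and masses are not known exactly. Their poses are not given: they have to be found in the camera images.
- tray: fixed plywood sorting tray, flat deck 75 mm above the bench. Origin: on the bench (z = 0) straight below the gate's middle; x points level through the gate into the slot, y left of that, z up. In mm the deck spans x -240 to 0, y -165 to 165. A wooden rim 8 mm thick, 15 mm above the deck, runs outside its back and both sides; the red fence closes its x = 0 edge
- gate (a point): middle of the gate at deck height (75 mm above the bench), on the deck's edge; axes as the tray's. The gate is an open gap 50 mm wide in the red fence, which is 8 mm thick (x 0 to 8 mm) and 25 mm higher than the deck. The deck ends sharply at x = 0, so a foot pushed until its centre is past that edge tips into the slot by itself
- slot (a point): middle of the bottom of the open-topped yellow catch slot beyond the gate, 6 mm above the bench, 69 mm below the deck. The slot is 64 mm long through the gate's direction (tray x 8 to 72 mm, plus the gap itself) and 110 mm wide; its walls stand 15 mm (sides) and 25 mm (far end) above the deck
- foot_a: black rubber foot (a disc 36 mm across, 12 mm thick, 13 to 22 g, with a small steel washer showing in its top), lying flat and loose on the tray's deck at the start. Origin: centre of its underside; its z axis is the disc's axis. It slides; it is one of three alike
- foot_b: black rubber foot (a disc 36 mm across, 12 mm thick, 13 to 22 g, with a small steel washer showing in its top), lying flat and loose on the tray's deck at the start. Origin: centre of its underside; its z axis is the disc's axis. It slides; it is one of three alike
- foot_c: black rubber foot (a disc 36 mm across, 12 mm thick, 13 to 22 g, with a small steel washer showing in its top), lying flat and loose on the tray's deck at the start. Origin: centre of its underside; its z axis is the disc's axis. It slides; it is one of three alike
- punch: loose steel hole punch standing upright on the tray's deck among the feet, 26 mm across at the foot, 40 mm tall, 120 g. Origin: centre of its underside. To be left standing
- glue_jar: loose jar with a red cap standing on the bench to the left of the tray, 64 mm across, 90 mm tall. Origin: centre of its underside. To be left alone
- hammer: loose hammer lying on the bench to the right, near the robot. Origin: under its middle. To be left alone
- tape_roll: loose roll of yellow tape lying flat on the bench to the right of the tray, 90 mm across, 30 mm high. Origin: centre of its underside. To be left alone
- die: loose brass setting die on the bench to the left, near the robot, 44 mm across, 30 mm high. Origin: centre of its underside. To be left alone
Not all that is in view belongs to the job. What is shaped like the foot_c but orange or pink is not meant.

How it is judged (in metres and radians):
On the way, in this order (a step that is already met when the one before it is completed fails the run):
1. a first foot lies in the catch slot, alone (((z of foot_a in the frame of tray between -0.005 and 0.055 m and x of foot_a in the frame of tray between -0.004 and 0.074 m and y of foot_a in the frame of tray between -0.06 and 0.06 m) or (z of foot_b in the frame of tray between -0.005 and 0.055 m and x of foot_b in the frame of tray between -0.004 and 0.074 m and y of foot_b in the frame of tray between -0.06 and 0.06 m) or (z of foot_c in the frame of tray between -0.005 and 0.055 m and x of foot_c in the frame of tray between -0.004 and 0.074 m and y of foot_c in the frame of tray between -0.06 and 0.06 m))), for 0.2 s.
2. a second foot lies in the catch slot ((((z of foot_a in the frame of tray between -0.005 and 0.055 m and x of foot_a in the frame of tray between -0.004 and 0.074 m and y of foot_a in the frame of tray between -0.06 and 0.06 m) and (z of foot_b in the frame of tray between -0.005 and 0.055 m and x of foot_b in the frame of tray between -0.004 and 0.074 m and y of foot_b in the frame of tray between -0.06 and 0.06 m)) or ((z of foot_a in the frame of tray between -0.005 and 0.055 m and x of foot_a in the frame of tray between -0.004 and 0.074 m and y of foot_a in the frame of tray between -0.06 and 0.06 m) and (z of foot_c in the frame of tray between -0.005 and 0.055 m and x of foot_c in the frame of tray between -0.004 and 0.074 m and y of foot_c in the frame of tray between -0.06 and 0.06 m)) or ((z of foot_b in the frame of tray between -0.005 and 0.055 m and x of foot_b in the frame of tray between -0.004 and 0.074 m and y of foot_b in the frame of tray between -0.06 and 0.06 m) and (z of foot_c in the frame of tray between -0.005 and 0.055 m and x of foot_c in the frame of tray between -0.004 and 0.074 m and y of foot_c in the frame of tray between -0.06 and 0.06 m)))), for 0.2 s.
3. the third foot lies in the catch slot (z of foot_a in the frame of tray between -0.005 and 0.055 m and x of foot_a in the frame of tray between -0.004 and 0.074 m and y of foot_a in the frame of tray between -0.06 and 0.06 m and z of foot_b in the frame of tray between -0.005 and 0.055 m and x of foot_b in the frame of tray between -0.004 and 0.074 m and y of foot_b in the frame of tray between -0.06 and 0.06 m and z of foot_c in the frame of tray between -0.005 and 0.055 m and x of foot_c in the frame of tray between -0.004 and 0.074 m and y of foot_c in the frame of tray between -0.06 and 0.06 m), for 0.2 s.
At the end, for the whole second after the job is handed in: all three feet lie at rest (slower than 30 mm/s) inside the catch slot, their undersides' centres at least 20 mm below the deck; the punch still stands upright (within 0.4 rad) and within 30 mm of where it stood (all of step 3 and linear speed of each of foot_a, foot_b, foot_c below 0.03 m/s and distance of punch from where it was at the start of the episode below 0.03 m and angle between punch's own z axis and vertical below 0.4 rad); the robot touches nothing.
It fails at once if a rubber foot is picked up off the tray (22 mm or more) (z of any of foot_a, foot_b, foot_c in the frame of tray above 0.097 m).
It fails at once if the punch is shifted by more than 30 mm or knocked over (distance of punch from where it was at the start of the episode above 0.03 m or angle between punch's own z axis and vertical above 0.4 rad).
It fails at once if the glue jar, hammer, tape roll or brass die is shifted by more than 30 mm (distance of any of glue_jar, hammer, tape_roll, die from where it was at the start of the episode above 0.03 m).
It also fails if it takes over 72 s, if anything falls off the work surface, if the arm or the gripper's body presses on something with over 40 N, if the wrist force passes 120 N, or if a joint passes its speed limit or range.

## Working session

There is one attempt and no reset: what is moved stays moved. The work goes in short steps, Python scripts to look and compute and a tool call to move; the robot and the scene stay as the last step left them, time stands still between calls to the robot, and variables do not carry over. Pictures are saved under pics/ and viewed, about 8 in all and at most 12, crops included, and the job is handed in when it is done.

Besides the shell and the picture viewer there is one more tool, called after "Emit:" as a command line: name --argument value ..., lists and objects as JSON in quotes. send_rows: Moves the arm, as the interface text tells. Its arguments: {"type":"object","properties":{"steps":{"type":"array","items":{"type":"object","properties":{"jaw":{"type":"number"},"tx":{"type":"number"},"ty":{"type":"number"},"tz":{"type":"number"},"yaw":{"type":"number"}}}}},"required":["steps"]}

```bash
mkdir -p pics; cat > h.py <<'E'
import numpy as np, cv2
from cell import status, eyes, bot
def save(d,n): cv2.imwrite('pics/'+n+'.png',d['frame'][:,:,::-1])
def pix2plane(d,uv,z):
    f=200/np.tan(np.radians(d['vfov'])/2); T=np.array(d['world_from_camera'])
    r=T[:3,:3]@np.array([(uv[0]-d['cx'])/f,(uv[1]-d['cy'])/f,1]); o=T[:3,3]
    return o+r*(z-o[2])/r[2]
def proj(d,P):
    f=200/np.tan(np.radians(d['vfov'])/2); T=np.linalg.inv(np.array(d['world_from_camera']))
    p=T[:3,:3]@np.array(P)+T[:3,3]; return np.round([d['cx']+f*p[0]/p[2],d['cy']+f*p[1]/p[2]],1)
E
python3 - <<'E'
from h import *
s=status.observe(); print(s['t'],s['tool_pos'],np.round(s['ee_rot'],3),s['ft_force'],bot.tcp_to_grasp)
d=eyes.snapshot('top'); save(d,'top0')
print(np.round(d['world_from_camera'],3))
for q,z in [('foot_a',.087),('punch',.095),('gate',.075),('tray',.075),('slot',.08),('glue_jar',.09),('tape_roll',.03),('die',.03),('hammer',.02)]:
    for r in eyes.find_in(d,q)[:6]: print(q,round(r['p'],2),np.round(r['xy']),np.round(pix2plane(d,r['xy'],z),3))
d=eyes.snapshot('side'); save(d,'side0')
E
```

```text
0.0 [ 0.281725   -0.58513471  0.23032266] [[ 0.901  0.434 -0.001]
 [ 0.434 -0.901  0.002]
 [-0.    -0.002 -1.   ]] [-1.20130707  0.8740125   0.45344562] 0.0187
[[-1.400e-02 -9.970e-01  7.800e-02  4.420e-01]
 [-1.000e+00  1.400e-02 -1.000e-03 -7.000e-03]
 [-0.000e+00 -7.800e-02 -9.970e-01  1.226e+00]
 [ 0.000e+00  0.000e+00  0.000e+00  1.000e+00]]
foot_a 0.71 [283. 170.] [0.608 0.104 0.087]
foot_a 0.55 [328. 208.] [ 0.506 -0.012  0.087]
foot_a 0.49 [266. 125.] [0.73  0.149 0.087]
gate 0.85 [319. 184.] [0.571 0.01  0.075]
tray 0.55 [317. 186.] [0.567 0.016 0.075]
slot 0.79 [318. 186.] [0.565 0.014 0.08 ]
glue_jar 0.77 [184. 189.] [0.563 0.366 0.09 ]
tape_roll 0.87 [477. 159.] [ 0.639 -0.428  0.03 ]
tape_roll 0.66 [320. 184.] [0.577 0.009 0.03 ]
tape_roll 0.33 [353. 180.] [ 0.587 -0.083  0.03 ]
die 0.65 [188. 266.] [0.358 0.37  0.03 ]
hammer 0.87 [473. 245.] [ 0.402 -0.411  0.02 ]
```

View pics/top0.png

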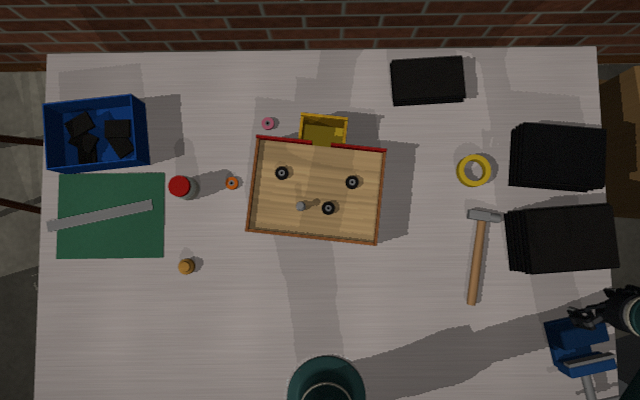

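The top view shows the tray with three black feet at about (282,173), (352,182) and (328,208), and the punch at (301,206). The decoys, orange at (232,183) and pink at (269,123), both sit off the tray. The slot is at (323,128). Next I'll take a close crop to measure from.

```bash
python3 - <<'E'
from h import *
im=cv2.imread('pics/top0.png')[100:255,230:400]
cv2.imwrite('pics/crop0.png',cv2.resize(im,None,fx=4.7,fy=3.87*1.0 if 0 else 3.85,interpolation=cv2.INTER_CUBIC) if 0 else cv2.resize(im,None,fx=3.8,fy=3.8,interpolation=cv2.INTER_CUBIC))
d=eyes.snapshot('top'); g=d['frame'].astype(int)
# dark blobs in tray
m=((g.max(2)<60)).astype(np.uint8); m[:140]=0;m[235:]=0;m[:,:255]=0;m[:,385:]=0
n,l,st,c=cv2.connectedComponentsWithStats(m)
for i in range(1,n):
    if st[i,4]>25: print(st[i],c[i],np.round(pix2plane(d,c[i],.083),4))
r=(g[:,:,0]>110)&(g[:,:,1]<60)&(g[:,:,2]<70); r[:,:250]=0;r[:,390:]=0;r[160:]=0
ys,xs=np.where(r); print(xs.min(),xs.max())
pts=np.array([pix2plane(d,(x,y),.1)[:2] for x,y in zip(xs,ys)])
print(cv2.fitLine(pts.astype(np.float32),cv2.DIST_HUBER,0,.001,.001).ravel(), pts[xs.argmin()],pts[xs.argmax()])
for x in range(xs.min(),xs.max()+1,1):
    k=ys[xs==x]; print(x,k.min() if len(k) else '-',k.max() if len(k) else '-',end='; ')
E
```

```text
[275 167  14  13 106] [281.63207547 172.85849057] [0.6017 0.1085 0.083 ]
[346 176  13  13 105] [351.78095238 182.00952381] [ 0.5747 -0.0768  0.083 ]
[322 202  13  13 105] [328.         207.82857143] [ 0.5072 -0.0129  0.083 ]
256 385
[0.12340628 0.99235624 0.67948663 0.01465027] [0.70053255 0.17349509] [ 0.65845754 -0.16439593]
256 135 136; 257 136 136; 258 136 136; 259 136 136; 260 136 136; 261 135 137; 262 135 137; 263 135 137; 264 136 137; 265 136 137; 266 136 137; 267 136 137; 268 137 137; 269 136 137; 270 136 137; 271 136 138; 272 137 138; 273 137 138; 274 137 138; 275 138 138; 276 138 138; 277 137 138; 278 137 138; 279 137 138; 280 137 139; 281 137 139; 282 138 139; 283 138 139; 284 139 139; 285 139 139; 286 139 139; 287 139 139; 288 139 139; 289 138 140; 290 138 140; 291 139 140; 292 139 140; 293 140 140; 294 140 140; 295 140 140; 296 140 140; 297 140 140; 298 140 141; 299 139 141; 300 139 141; 301 140 141; 302 140 141; 303 140 141; 304 141 141; 305 141 141; 306 141 141; 307 140 142; 308 140 142; 309 140 142; 310 140 142; 311 - -; 312 - -; 313 - -; 314 - -; 315 - -; 316 - -; 317 - -; 318 - -; 319 - -; 320 - -; 321 - -; 322 - -; 323 - -; 324 - -; 325 - -; 326 - -; 327 - -; 328 - -; 329 - -; 330 - -; 331 - -; 332 - -; 333 - -; 334 - -; 335 - -; 336 145 145; 337 145 145; 338 - -; 339 - -; 340 - -; 341 - -; 342 - -; 343 - -; 344 - -; 345 146 146; 346 146 146; 347 146 146; 348 146 146; 349 - -; 350 - -; 351 - -; 352 - -; 353 - -; 354 147 147; 355 145 147; 356 147 147; 357 - -; 358 147 147; 359 147 147; 360 147 147; 361 147 147; 362 146 147; 363 146 148; 364 146 148; 365 146 148; 366 147 148; 367 147 148; 368 148 148; 369 148 148; 370 148 148; 371 147 148; 372 147 149; 373 147 149; 374 147 149; 375 148 149; 376 148 149; 377 148 149; 378 148 149; 379 149 149; 380 149 149; 381 148 150; 382 148 150; 383 148 150; 384 149 150; 385 149 150;
```

View pics/crop0.png

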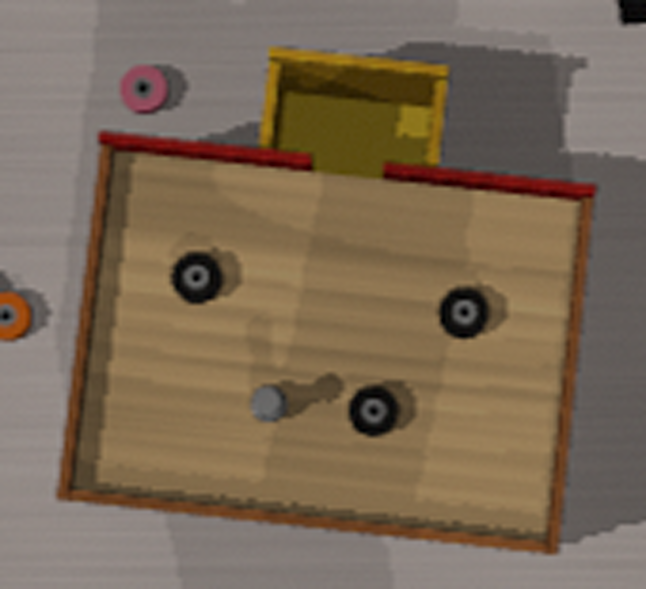

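View pics/side0.png

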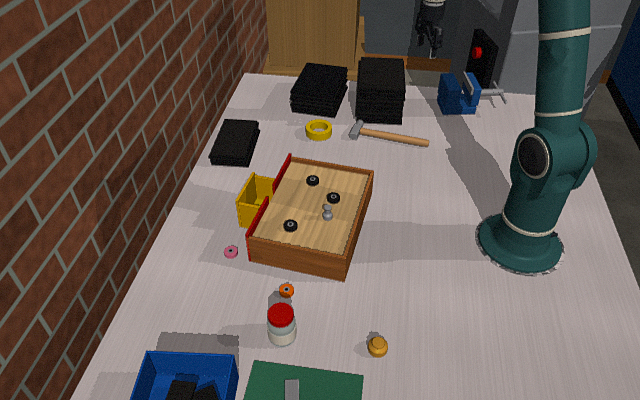

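The tray's three black feet are confirmed. The side view agrees, with the feet at (313,181), (333,198) and (290,226) and the punch at (327,212). Next I'll make a tray-frame planner. I'll push with the fingers about 16 mm apart so they cradle the disc.

```bash
cat >> h.py <<'E'
A=np.radians(-7.09); G=np.array([.677,.003]); X=np.array([np.cos(A),np.sin(A)]); Y=np.array([-X[1],X[0]])
def t2w(x,y): return G+x*X+y*Y
def w2t(p): q=np.array(p[:2])-G; return np.array([q@X,q@Y])
def plan(*wps):
    s=status.observe(); R=np.array(s['ee_rot']); p=np.array(s['tool_pos']); c=np.degrees(np.arctan2(R[1,0],R[0,0]))
    print('t',round(s['t'],2),'tcp tray',np.round(w2t(p),4),'z',round(p[2],4),'ang',round(c-np.degrees(A),1),'F',np.round(s['ft_force'],1),'gap',round(s['finger_gap'],4),'J',np.round(s['joints']))
    for x,y,z,a in wps:
        d=R.T@(np.r_[t2w(x,y),z]-p); yaw=(c-(a+np.degrees(A))+180)%360-180
        print((x,y,z,a),'->',np.round(d,4),'yaw',round(yaw,1))
def feet():
    d=eyes.snapshot('top'); g=d['frame'].astype(int); m=(g.max(2)<60).astype(np.uint8)
    n,l,st,c=cv2.connectedComponentsWithStats(m)
    for i in range(1,n):
        w=w2t(pix2plane(d,c[i],.083))
        if st[i,4]>15 and -.24<w[0]<.09 and abs(w[1])<.17: print('blob',st[i,4],np.round(w,4))
    return d
E
python3 - <<'E'
from h import *
d=feet(); print('punch top',w2t(pix2plane(d,(300.5,206),.113)))
for q in [(312.1,142),(331.3,144.5)]: print('gap',w2t(pix2plane(d,q,.1)))
plan((-.092,-.133,.23,90),(-.092,-.133,.14,90),(-.092,-.133,.079,90),(-.092,-.027,.079,90))
E
```

```text
blob 97 [0.0496 0.0286]
blob 104 [-0.0878  0.0951]
blob 105 [-0.0917 -0.0918]
blob 105 [-0.1665 -0.0367]
punch top [-0.1712611   0.03380031]
gap [-0.0001212   0.02353232]
gap [-0.00122675 -0.02725552]
t 0.65 tcp tray [-0.3193 -0.6329] z 0.2313 ang 32.8 F [-0.5 -0.1  0.8] gap 0.0857 J [62. 27. -1. 92.  0. 61. -3.]
(-0.092, -0.133, 0.23, 90) -> [ 0.4619 -0.2971  0.0013] yaw -57.2
(-0.092, -0.133, 0.14, 90) -> [ 0.4619 -0.2971  0.0913] yaw -57.2
(-0.092, -0.133, 0.079, 90) -> [ 0.4619 -0.2971  0.1523] yaw -57.2
(-0.092, -0.027, 0.079, 90) -> [ 0.5193 -0.3862  0.1523] yaw -57.2
```

Emit:
send_rows --steps '[{"jaw": 0.016,"tx": 0.462,"ty": -0.297,"tz": 0,"yaw": -57},{"jaw": 0.016,"tx": 0.462,"ty": -0.297,"tz": 0,"yaw": -57},{"jaw": 0.016,"tx": 0.462,"ty": -0.297,"tz": 0,"yaw": -57},{"jaw": 0.016,"tx": 0.462,"ty": -0.297,"tz": 0,"yaw": -57},{"jaw": 0.016,"tx": 0.462,"ty": -0.297,"tz": 0,"yaw": -57},{"jaw": 0.016,"tx": 0.462,"ty": -0.297,"tz": 0,"yaw": -57},{"jaw": 0.016,"tx": 0.462,"ty": -0.297,"tz": 0,"yaw": -57},{"jaw": 0.016,"tx": 0.462,"ty": -0.297,"tz": 0,"yaw": -57},{"jaw": 0.016,"tx": 0.462,"ty": -0.297,"tz": 0,"yaw": -57},{"jaw": 0.016,"tx": 0.462,"ty": -0.297,"tz": 0,"yaw": -57},{"jaw": 0.016,"tx": 0.462,"ty": -0.297,"tz": 0,"yaw": -57},{"jaw": 0.016,"tx": 0.462,"ty": -0.297,"tz": 0,"yaw": -57},{"jaw": 0.016,"tx": 0.462,"ty": -0.297,"tz": 0,"yaw": -57},{"jaw": 0.016,"tx": 0.462,"ty": -0.297,"tz": 0,"yaw": -57},{"jaw": 0.016,"tx": 0.462,"ty": -0.297,"tz": 0,"yaw": -57},{"jaw": 0.016,"tx": 0.462,"ty": -0.297,"tz": 0,"yaw": -57},{"jaw": 0.016,"tx": 0.462,"ty": -0.297,"tz": 0,"yaw": -57},{"jaw": 0.016,"tx": 0.462,"ty": -0.297,"tz": 0.03,"yaw": -57},{"jaw": 0.016,"tx": 0.462,"ty": -0.297,"tz": 0.06,"yaw": -57},{"jaw": 0.016,"tx": 0.462,"ty": -0.297,"tz": 0.09,"yaw": -57}]'

```text
t: 2.32
tool_pos: [0.569, -0.1204, 0.1409]
ee_rot: [[0.131, 0.991, 0.001], [0.991, -0.131, -0.002], [-0.002, 0.002, -1.0]]
ft_force: [-0.2, -0.5, -0.3]
finger_gap: 0.0157
```

```bash
python3 - <<'E'
from h import *
plan((-.092,-.133,.079,90),(-.092,-.027,.079,90))
d=eyes.snapshot('wrist'); save(d,'w1')
T=np.array(d['world_from_camera'])
for p in [(-.0917,-.0918),(0,.025),(0,-.025)]: print(proj(d,np.r_[t2w(*p),.087]))
E
```

```text
t 2.32 tcp tray [-0.092  -0.1358] z 0.1409 ang 89.6 F [-0.2 -0.5 -0.3] gap 0.0157 J [ 25.  28. -22. 105.  14.  49. -10.]
(-0.092, -0.133, 0.079, 90) -> [ 0.0029 -0.0002  0.0619] yaw -0.4
(-0.092, -0.027, 0.079, 90) -> [ 0.1089 -0.0009  0.0618] yaw -0.4
[320.9 157.5]
[490.7 -61.3]
[477.   42.3]
```

View pics/w1.png

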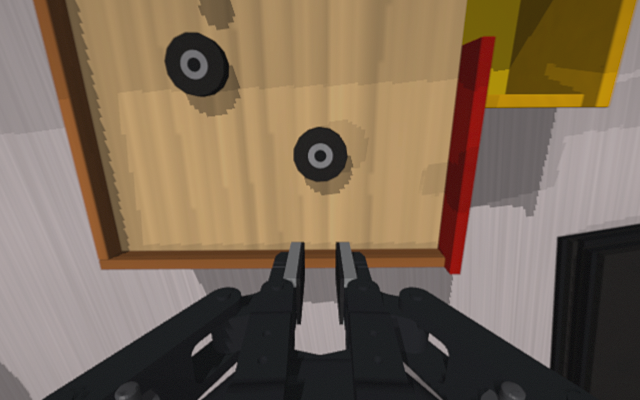

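The wrist view shows the first foot at (320,156), within 2 px of the prediction and centred between the fingers. Now I'll lower and push it sideways to the gate lane.

Emit:
send_rows --steps '[{"jaw": 0.016,"tx": 0.003,"ty": 0,"tz": 0.025,"yaw": 0},{"jaw": 0.016,"tx": 0.003,"ty": 0,"tz": 0.045,"yaw": 0},{"jaw": 0.016,"tx": 0.003,"ty": 0,"tz": 0.058,"yaw": 0},{"jaw": 0.016,"tx": 0.003,"ty": 0,"tz": 0.062,"yaw": 0},{"jaw": 0.016,"tx": 0.013,"ty": 0,"tz": 0.062,"yaw": 0},{"jaw": 0.016,"tx": 0.023,"ty": 0,"tz": 0.062,"yaw": 0},{"jaw": 0.016,"tx": 0.033,"ty": 0,"tz": 0.062,"yaw": 0},{"jaw": 0.016,"tx": 0.043,"ty": 0,"tz": 0.062,"yaw": 0},{"jaw": 0.016,"tx": 0.053,"ty": 0,"tz": 0.062,"yaw": 0},{"jaw": 0.016,"tx": 0.063,"ty": 0,"tz": 0.062,"yaw": 0},{"jaw": 0.016,"tx": 0.073,"ty": 0,"tz": 0.062,"yaw": 0},{"jaw": 0.016,"tx": 0.083,"ty": 0,"tz": 0.062,"yaw": 0},{"jaw": 0.016,"tx": 0.091,"ty": 0,"tz": 0.062,"yaw": 0},{"jaw": 0.016,"tx": 0.098,"ty": 0,"tz": 0.062,"yaw": 0},{"jaw": 0.016,"tx": 0.103,"ty": 0,"tz": 0.062,"yaw": 0},{"jaw": 0.016,"tx": 0.106,"ty": 0,"tz": 0.062,"yaw": 0},{"jaw": 0.016,"tx": 0.108,"ty": 0,"tz": 0.062,"yaw": 0},{"jaw": 0.016,"tx": 0.108,"ty": 0,"tz": 0.062,"yaw": 0}]'

```text
t: 3.87
tool_pos: [0.5806, -0.0164, 0.0753]
ee_rot: [[0.134, 0.991, -0.005], [0.991, -0.134, -0.003], [-0.004, -0.004, -1.0]]
ft_force: [-0.3, -4.1, 10.3]
finger_gap: 0.0158
```

```bash
cat >> h.py <<'E'
def wfeet():
    d=eyes.snapshot('wrist'); out=[]
    for r in eyes.masks_of(d,'foot_a')[:5]:
        print('wrist foot',round(r['p'],2),int(r['mask'].sum()),np.round(r['xy']),np.round(w2t(pix2plane(d,r['xy'],.086)),4))
    return d
E
python3 - <<'E'
from h import *
plan(); feet(); d=wfeet(); save(d,'w2')
E
```

```text
t 3.87 tcp tray [-0.0933 -0.0311] z 0.0753 ang 89.4 F [-0.3 -4.1 10.3] gap 0.0158 J [ 14.  34. -20. 107.  16.  43. -23.]
blob 107 [0.0525 0.0352]
blob 6794 [-0.1595 -0.0892]
blob 79 [-0.0652  0.0337]
blob 98 [-0.0878  0.095 ]
wrist foot 0.92 4567 [319. 213.] [-0.0942 -0.002 ]
wrist foot 0.57 4257 [176. 273.] [-0.1651 -0.0329]
wrist foot 0.55 919 [332.   6.] [-0.0883  0.0814]
```

View pics/w2.png

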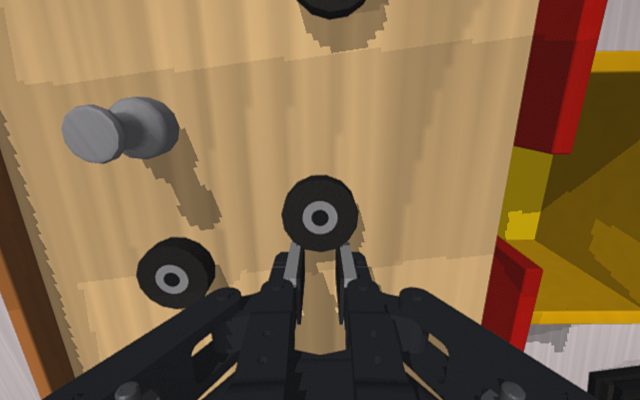

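The wrist view shows the pushed foot at (319,213), i.e. tray (-94,-2) mm, on the gate lane. The second foot is undisturbed at (176,273) and the punch still stands at (145,128). The tool touches the deck lightly, so I'll run a bit higher from now on. Now to lift and go behind the foot.

```bash
python3 - <<'E'
from h import *
plan((-.0933,-.036,.15,90),(-.132,-.002,.15,0),(-.132,-.002,.083,0))
E
```

```text
t 4.02 tcp tray [-0.0933 -0.0311] z 0.0754 ang 89.4 F [-1.6 -4.1  9.2] gap 0.0161 J [ 14.  34. -20. 107.  16.  43. -23.]
(-0.0933, -0.036, 0.15, 90) -> [-0.0051 -0.0003 -0.0746] yaw -0.6
(-0.132, -0.002, 0.15, 0) -> [ 0.0285 -0.0393 -0.0746] yaw 89.4
(-0.132, -0.002, 0.083, 0) -> [ 0.0287 -0.0391 -0.0076] yaw 89.4
```

Emit:
send_rows --steps '[{"jaw": 0.016,"tx": -0.006,"ty": 0,"tz": -0.005,"yaw": 0},{"jaw": 0.016,"tx": -0.006,"ty": 0,"tz": -0.04,"yaw": 0},{"jaw": 0.016,"tx": -0.006,"ty": 0,"tz": -0.075,"yaw": 0},{"jaw": 0.016,"tx": 0.0285,"ty": -0.039,"tz": -0.08,"yaw": 89.4},{"jaw": 0.016,"tx": 0.0285,"ty": -0.039,"tz": -0.08,"yaw": 89.4},{"jaw": 0.016,"tx": 0.0285,"ty": -0.039,"tz": -0.08,"yaw": 89.4},{"jaw": 0.016,"tx": 0.0285,"ty": -0.039,"tz": -0.08,"yaw": 89.4},{"jaw": 0.016,"tx": 0.0285,"ty": -0.039,"tz": -0.08,"yaw": 89.4},{"jaw": 0.016,"tx": 0.0285,"ty": -0.039,"tz": -0.08,"yaw": 89.4},{"jaw": 0.016,"tx": 0.0285,"ty": -0.039,"tz": -0.08,"yaw": 89.4},{"jaw": 0.016,"tx": 0.0285,"ty": -0.039,"tz": -0.08,"yaw": 89.4},{"jaw": 0.016,"tx": 0.0285,"ty": -0.039,"tz": -0.08,"yaw": 89.4},{"jaw": 0.016,"tx": 0.0285,"ty": -0.039,"tz": -0.08,"yaw": 89.4},{"jaw": 0.016,"tx": 0.0285,"ty": -0.039,"tz": -0.08,"yaw": 89.4},{"jaw": 0.016,"tx": 0.0285,"ty": -0.039,"tz": -0.08,"yaw": 89.4},{"jaw": 0.016,"tx": 0.0285,"ty": -0.039,"tz": -0.08,"yaw": 89.4},{"jaw": 0.016,"tx": 0.0285,"ty": -0.039,"tz": -0.08,"yaw": 89.4},{"jaw": 0.016,"tx": 0.0285,"ty": -0.039,"tz": -0.08,"yaw": 89.4}]'

```text
t: 5.52
tool_pos: [0.5464, 0.0166, 0.1563]
ee_rot: [[0.992, -0.123, -0.003], [-0.123, -0.992, -0.003], [-0.003, 0.003, -1.0]]
ft_force: [0.1, -0.4, -0.0]
finger_gap: 0.0158
```

```bash
python3 - <<'E'
from h import *
d=wfeet(); save(d,'w3'); plan((-.132,-.002,.083,0),(-.017,-.002,.083,0))
for y in (.025,-.025): print(proj(d,np.r_[t2w(0,y),.1]))
E
```

```text
wrist foot 0.88 1032 [368. 245.] [-0.1594 -0.04  ]
wrist foot 0.81 2001 [323. 160.] [-0.093  -0.0048]
wrist foot 0.7 2367 [181. 150.] [-0.0862  0.0943]
wrist foot 0.58 595 [ 60. 178.] [-0.1058  0.1837]
t 5.62 tcp tray [-0.1314 -0.0024] z 0.1559 ang 0.0 F [-0.9 -0.4  0.4] gap 0.0161 J [  -2.   22.   -4.  110.    2.   48. -104.]
(-0.132, -0.002, 0.083, 0) -> [-0.0003 -0.0006  0.0729] yaw 0.0
(-0.017, -0.002, 0.083, 0) -> [ 0.1147 -0.0005  0.0725] yaw 0.0
[271.7   2. ]
[359.5   2.1]
```

View pics/w3.png

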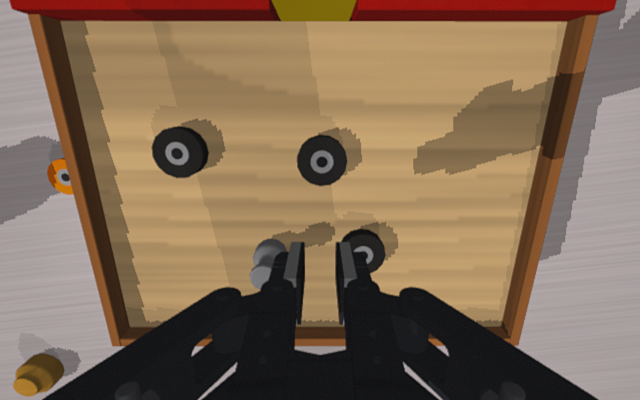

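The wrist view shows the foot at (323,160) in line with the gap (278–352, row 15). The other foot at (181,150), the foot at (363,250) and the punch at (268,262) are clear of the tips. Pushing through.

Emit:
send_rows --steps '[{"jaw": 0.016,"tx": 0.002,"ty": 0.001,"tz": 0.03,"yaw": 0},{"jaw": 0.016,"tx": 0.002,"ty": 0.001,"tz": 0.055,"yaw": 0},{"jaw": 0.016,"tx": 0.002,"ty": 0.001,"tz": 0.068,"yaw": 0},{"jaw": 0.016,"tx": 0.002,"ty": 0.001,"tz": 0.072,"yaw": 0},{"jaw": 0.016,"tx": 0.012,"ty": 0.001,"tz": 0.072,"yaw": 0},{"jaw": 0.016,"tx": 0.022,"ty": 0.001,"tz": 0.072,"yaw": 0},{"jaw": 0.016,"tx": 0.032,"ty": 0,"tz": 0.072,"yaw": 0},{"jaw": 0.016,"tx": 0.042,"ty": 0,"tz": 0.072,"yaw": 0},{"jaw": 0.016,"tx": 0.052,"ty": -0.001,"tz": 0.072,"yaw": 0},{"jaw": 0.016,"tx": 0.062,"ty": -0.001,"tz": 0.072,"yaw": 0},{"jaw": 0.016,"tx": 0.072,"ty": -0.002,"tz": 0.072,"yaw": 0},{"jaw": 0.016,"tx": 0.082,"ty": -0.002,"tz": 0.072,"yaw": 0},{"jaw": 0.016,"tx": 0.092,"ty": -0.002,"tz": 0.072,"yaw": 0},{"jaw": 0.016,"tx": 0.102,"ty": -0.002,"tz": 0.072,"yaw": 0},{"jaw": 0.016,"tx": 0.108,"ty": -0.002,"tz": 0.072,"yaw": 0},{"jaw": 0.016,"tx": 0.114,"ty": -0.002,"tz": 0.072,"yaw": 0},{"jaw": 0.016,"tx": 0.117,"ty": -0.002,"tz": 0.072,"yaw": 0},{"jaw": 0.016,"tx": 0.117,"ty": -0.002,"tz": 0.072,"yaw": 0}]'

```text
t: 7.12
tool_pos: [0.6634, 0.0041, 0.0837]
ee_rot: [[0.992, -0.123, -0.003], [-0.123, -0.992, -0.002], [-0.002, 0.003, -1.0]]
ft_force: [-0.3, 0.2, 0.1]
finger_gap: 0.0161
```

```bash
python3 - <<'E'
from h import *
plan(); d=wfeet(); save(d,'w4')
E
```

```text
t 7.12 tcp tray [-0.0137 -0.0006] z 0.0837 ang 0.0 F [-0.3  0.2  0.1] gap 0.0161 J [  -1.   38.   -3.   95.    3.   47. -102.]
wrist foot 0.96 2789 [ 82. 106.] [0.0616 0.1046]
wrist foot 0.59 1843 [318. 165.] [0.035  0.0005]
```

View pics/w4.png

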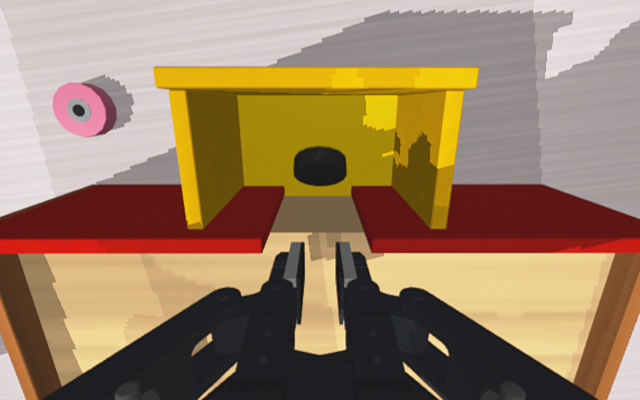

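The first foot lies in the slot at (320,165), alone, and nothing else was touched. Next is the left foot, pushed towards -y with the other side of the fingers.

```bash
python3 - <<'E'
from h import *
plan((-.0137,0,.16,0),(-.0875,.139,.16,90),(-.0875,.139,.083,90))
E
```

```text
t 7.22 tcp tray [-0.0148 -0.0006] z 0.0833 ang 0.0 F [-0.2 -0.  -0.3] gap 0.0157 J [  -1.   38.   -3.   95.    3.   47. -102.]
(-0.0137, 0, 0.16, 0) -> [ 0.0008 -0.0003 -0.0767] yaw 0.0
(-0.0875, 0.139, 0.16, 90) -> [-0.0729 -0.1394 -0.0768] yaw -90.0
(-0.0875, 0.139, 0.083, 90) -> [-0.0726 -0.1396  0.0002] yaw -90.0
```

Emit:
send_rows --steps '[{"jaw": 0.016,"tx": -0.005,"ty": 0,"tz": -0.04,"yaw": 0},{"jaw": 0.016,"tx": -0.01,"ty": 0,"tz": -0.077,"yaw": 0},{"jaw": 0.016,"tx": -0.073,"ty": -0.139,"tz": -0.077,"yaw": -90},{"jaw": 0.016,"tx": -0.073,"ty": -0.139,"tz": -0.077,"yaw": -90},{"jaw": 0.016,"tx": -0.073,"ty": -0.139,"tz": -0.077,"yaw": -90},{"jaw": 0.016,"tx": -0.073,"ty": -0.139,"tz": -0.077,"yaw": -90},{"jaw": 0.016,"tx": -0.073,"ty": -0.139,"tz": -0.077,"yaw": -90},{"jaw": 0.016,"tx": -0.073,"ty": -0.139,"tz": -0.077,"yaw": -90},{"jaw": 0.016,"tx": -0.073,"ty": -0.139,"tz": -0.077,"yaw": -90},{"jaw": 0.016,"tx": -0.073,"ty": -0.139,"tz": -0.077,"yaw": -90},{"jaw": 0.016,"tx": -0.073,"ty": -0.139,"tz": -0.077,"yaw": -90},{"jaw": 0.016,"tx": -0.073,"ty": -0.139,"tz": -0.077,"yaw": -90},{"jaw": 0.016,"tx": -0.073,"ty": -0.139,"tz": -0.077,"yaw": -90},{"jaw": 0.016,"tx": -0.073,"ty": -0.139,"tz": -0.077,"yaw": -90},{"jaw": 0.016,"tx": -0.073,"ty": -0.139,"tz": -0.077,"yaw": -90},{"jaw": 0.016,"tx": -0.073,"ty": -0.139,"tz": -0.077,"yaw": -90},{"jaw": 0.016,"tx": -0.073,"ty": -0.139,"tz": -0.077,"yaw": -90},{"jaw": 0.016,"tx": -0.073,"ty": -0.139,"tz": -0.077,"yaw": -90}]'

```text
t: 8.72
tool_pos: [0.607, 0.1512, 0.1601]
ee_rot: [[0.125, 0.992, -0.004], [0.992, -0.125, -0.003], [-0.003, -0.004, -1.0]]
ft_force: [0.1, -0.1, 0.2]
finger_gap: 0.0162
```

```bash
python3 - <<'E'
from h import *
feet(); plan((-.0875,.139,.083,90),(-.0875,.028,.083,90))
E
```

```text
blob 6584 [-0.1406  0.1256]
blob 83 [0.0522 0.0407]
blob 126 [ 0.0192 -0.004 ]
blob 94 [-0.1662 -0.0366]
t 8.77 tcp tray [-0.0877  0.1385] z 0.1602 ang 90.0 F [-0.5  0.9 -0.4] gap 0.0162 J [  1.  32. -25.  97.  16.  55. -37.]
(-0.0875, 0.139, 0.083, 90) -> [0.0007 0.0005 0.0772] yaw -0.0
(-0.0875, 0.028, 0.083, 90) -> [-0.1103  0.0006  0.0776] yaw -0.0
```

Emit:
send_rows --steps '[{"jaw": 0.016,"tx": 0.001,"ty": 0,"tz": 0.03,"yaw": 0},{"jaw": 0.016,"tx": 0.001,"ty": 0,"tz": 0.06,"yaw": 0},{"jaw": 0.016,"tx": 0.001,"ty": 0,"tz": 0.073,"yaw": 0},{"jaw": 0.016,"tx": 0.001,"ty": 0,"tz": 0.077,"yaw": 0},{"jaw": 0.016,"tx": -0.01,"ty": 0,"tz": 0.077,"yaw": 0},{"jaw": 0.016,"tx": -0.02,"ty": 0,"tz": 0.077,"yaw": 0},{"jaw": 0.016,"tx": -0.03,"ty": 0,"tz": 0.077,"yaw": 0},{"jaw": 0.016,"tx": -0.04,"ty": 0,"tz": 0.077,"yaw": 0},{"jaw": 0.016,"tx": -0.05,"ty": 0,"tz": 0.077,"yaw": 0},{"jaw": 0.016,"tx": -0.06,"ty": 0,"tz": 0.077,"yaw": 0},{"jaw": 0.016,"tx": -0.07,"ty": 0,"tz": 0.077,"yaw": 0},{"jaw": 0.016,"tx": -0.08,"ty": 0,"tz": 0.077,"yaw": 0},{"jaw": 0.016,"tx": -0.09,"ty": 0,"tz": 0.077,"yaw": 0},{"jaw": 0.016,"tx": -0.098,"ty": 0,"tz": 0.077,"yaw": 0},{"jaw": 0.016,"tx": -0.104,"ty": 0,"tz": 0.077,"yaw": 0},{"jaw": 0.016,"tx": -0.108,"ty": 0,"tz": 0.077,"yaw": 0},{"jaw": 0.016,"tx": -0.11,"ty": 0,"tz": 0.077,"yaw": 0},{"jaw": 0.016,"tx": -0.11,"ty": 0,"tz": 0.077,"yaw": 0}]'

```text
t: 10.27
tool_pos: [0.5928, 0.0413, 0.0833]
ee_rot: [[0.125, 0.992, -0.005], [0.992, -0.125, -0.003], [-0.004, -0.004, -1.0]]
ft_force: [0.2, -0.9, 0.9]
finger_gap: 0.0157
```

```bash
python3 - <<'E'
from h import *
feet(); plan((-.0877,.034,.16,90),(-.129,0,.16,0))
E
```

```text
blob 7027 [-0.1435 -0.0166]
blob 68 [-0.0691  0.1091]
t 10.32 tcp tray [-0.0883  0.0283] z 0.0833 ang 90.0 F [-0.4 -0.1 -0.9] gap 0.0156 J [ 10.  35. -23. 104.  19.  45. -30.]
(-0.0877, 0.034, 0.16, 90) -> [ 0.0055  0.0003 -0.0767] yaw -0.0
(-0.129, 0, 0.16, 0) -> [-0.0285 -0.041  -0.0764] yaw 90.0
```

Emit:
send_rows --steps '[{"jaw": 0.016,"tx": 0.006,"ty": 0,"tz": -0.005,"yaw": 0},{"jaw": 0.016,"tx": 0.006,"ty": 0,"tz": -0.04,"yaw": 0},{"jaw": 0.016,"tx": 0.006,"ty": 0,"tz": -0.075,"yaw": 0},{"jaw": 0.016,"tx": -0.0285,"ty": -0.041,"tz": -0.077,"yaw": 90},{"jaw": 0.016,"tx": -0.0285,"ty": -0.041,"tz": -0.077,"yaw": 90},{"jaw": 0.016,"tx": -0.0285,"ty": -0.041,"tz": -0.077,"yaw": 90},{"jaw": 0.016,"tx": -0.0285,"ty": -0.041,"tz": -0.077,"yaw": 90},{"jaw": 0.016,"tx": -0.0285,"ty": -0.041,"tz": -0.077,"yaw": 90},{"jaw": 0.016,"tx": -0.0285,"ty": -0.041,"tz": -0.077,"yaw": 90},{"jaw": 0.016,"tx": -0.0285,"ty": -0.041,"tz": -0.077,"yaw": 90},{"jaw": 0.016,"tx": -0.0285,"ty": -0.041,"tz": -0.077,"yaw": 90},{"jaw": 0.016,"tx": -0.0285,"ty": -0.041,"tz": -0.077,"yaw": 90},{"jaw": 0.016,"tx": -0.0285,"ty": -0.041,"tz": -0.077,"yaw": 90},{"jaw": 0.016,"tx": -0.0285,"ty": -0.041,"tz": -0.077,"yaw": 90},{"jaw": 0.016,"tx": -0.0285,"ty": -0.041,"tz": -0.077,"yaw": 90},{"jaw": 0.016,"tx": -0.0285,"ty": -0.041,"tz": -0.077,"yaw": 90},{"jaw": 0.016,"tx": -0.0285,"ty": -0.041,"tz": -0.077,"yaw": 90},{"jaw": 0.016,"tx": -0.0285,"ty": -0.041,"tz": -0.077,"yaw": 90}]'

```text
t: 11.82
tool_pos: [0.5491, 0.0201, 0.1609]
ee_rot: [[0.993, -0.12, -0.004], [-0.12, -0.993, -0.002], [-0.004, 0.003, -1.0]]
ft_force: [0.8, -0.2, 0.0]
finger_gap: 0.0159
```

```bash
python3 - <<'E'
from h import *
d=wfeet(); save(d,'w5'); plan((-.129,0,.083,0),(-.014,0,.083,0))
E
```

```text
wrist foot 0.88 1873 [323. 152.] [-0.086  -0.0011]
wrist foot 0.74 1102 [372. 247.] [-0.1606 -0.0397]
wrist foot 0.73 592 [323.   7.] [ 0.0045 -0.0004]
wrist foot 0.66 731 [ 70. 176.] [-0.1041  0.184 ]
t 11.92 tcp tray [-0.129   0.0007] z 0.1608 ang 0.1 F [ 0.8 -0.1 -0.3] gap 0.0159 J [  -0.   23.   -7.  109.    4.   49. -106.]
(-0.129, 0, 0.083, 0) -> [0.0003 0.0005 0.0778] yaw 0.1
(-0.014, 0, 0.083, 0) -> [0.1153 0.0007 0.0773] yaw 0.1
```

View pics/w5.png

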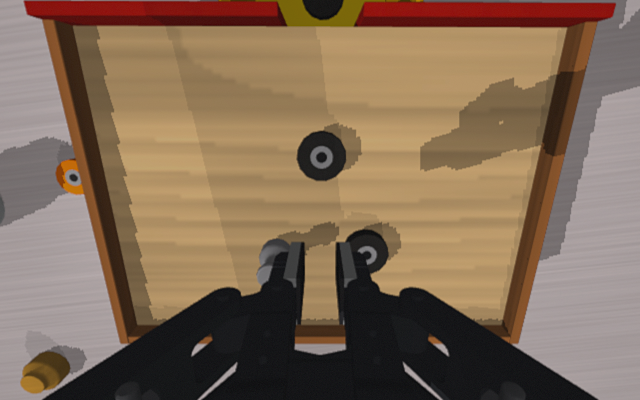

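The second foot is in the lane at (322,156), the first is in the slot at (323,7), and the punch at (272,262) still stands. Pushing.

Emit:
send_rows --steps '[{"jaw": 0.016,"tx": 0.003,"ty": 0.001,"tz": 0.03,"yaw": 0},{"jaw": 0.016,"tx": 0.003,"ty": 0.001,"tz": 0.06,"yaw": 0},{"jaw": 0.016,"tx": 0.003,"ty": 0.001,"tz": 0.073,"yaw": 0},{"jaw": 0.016,"tx": 0.003,"ty": 0.001,"tz": 0.077,"yaw": 0},{"jaw": 0.016,"tx": 0.012,"ty": 0.001,"tz": 0.077,"yaw": 0},{"jaw": 0.016,"tx": 0.022,"ty": 0.001,"tz": 0.077,"yaw": 0},{"jaw": 0.016,"tx": 0.032,"ty": 0.001,"tz": 0.077,"yaw": 0},{"jaw": 0.016,"tx": 0.042,"ty": 0.001,"tz": 0.077,"yaw": 0},{"jaw": 0.016,"tx": 0.052,"ty": 0.001,"tz": 0.077,"yaw": 0},{"jaw": 0.016,"tx": 0.062,"ty": 0.001,"tz": 0.077,"yaw": 0},{"jaw": 0.016,"tx": 0.072,"ty": 0.001,"tz": 0.077,"yaw": 0},{"jaw": 0.016,"tx": 0.082,"ty": 0.001,"tz": 0.077,"yaw": 0},{"jaw": 0.016,"tx": 0.092,"ty": 0.001,"tz": 0.077,"yaw": 0},{"jaw": 0.016,"tx": 0.102,"ty": 0.001,"tz": 0.077,"yaw": 0},{"jaw": 0.016,"tx": 0.108,"ty": 0.001,"tz": 0.077,"yaw": 0},{"jaw": 0.016,"tx": 0.113,"ty": 0.001,"tz": 0.077,"yaw": 0},{"jaw": 0.016,"tx": 0.116,"ty": 0.001,"tz": 0.077,"yaw": 0},{"jaw": 0.016,"tx": 0.116,"ty": 0.001,"tz": 0.077,"yaw": 0}]'

```text
t: 13.42
tool_pos: [0.6645, 0.0042, 0.0832]
ee_rot: [[0.993, -0.122, -0.004], [-0.122, -0.993, -0.003], [-0.003, 0.003, -1.0]]
ft_force: [0.0, -0.5, -0.4]
finger_gap: 0.0162
```

```bash
python3 - <<'E'
from h import *
d=wfeet(); save(d,'w6'); import math
# third foot: direction from (-.166,-.0365) to (-.075,0)
a=math.degrees(math.atan2(.0365,.091)); print(a)
c,s=math.cos(math.radians(a)),math.sin(math.radians(a))
st=(-.166-.041*c,-.0365-.041*s); en=(-.075-.029*c,-.029*s)
plan((-.02,0,.16,0),(*st,.16,a),(*st,.083,a),(*en,.083,a))
E
```

```text
wrist foot 0.74 2792 [ 83. 107.] [0.0621 0.1039]
wrist foot 0.66 1347 [323. 189.] [ 0.0248 -0.0016]
wrist foot 0.55 2136 [320. 150.] [ 0.0434 -0.0001]
21.855666837096503
t 13.52 tcp tray [-0.0135 -0.0003] z 0.083 ang 0.1 F [-0.1  0.8 -0.8] gap 0.016 J [   0.   38.   -5.   95.    5.   48. -104.]
(-0.02, 0, 0.16, 0) -> [-0.0068 -0.0001 -0.077 ] yaw 0.1
(-0.2040531077398407, -0.05176305969784818, 0.16, 21.855666837096503) -> [-0.191   0.0513 -0.076 ] yaw -21.7
(-0.2040531077398407, -0.05176305969784818, 0.083, 21.855666837096503) -> [-0.1906  0.051   0.001 ] yaw -21.7
(-0.10191561279159463, -0.01079582271311213, 0.083, 21.855666837096503) -> [-0.0884  0.0103  0.0004] yaw -21.7
```

View pics/w6.png

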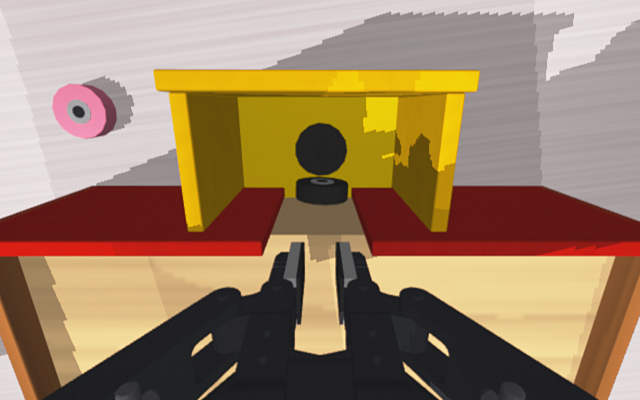

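Both feet are in the slot: the second leans on the far wall at (320,150) and the first lies at (322,190). The third foot goes next, along a 22° diagonal into the lane and away from the punch.

Emit:
send_rows --steps '[{"jaw": 0.016,"tx": -0.005,"ty": 0,"tz": -0.04,"yaw": 0},{"jaw": 0.016,"tx": -0.01,"ty": 0,"tz": -0.077,"yaw": 0},{"jaw": 0.016,"tx": -0.191,"ty": 0.051,"tz": -0.077,"yaw": -21.7},{"jaw": 0.016,"tx": -0.191,"ty": 0.051,"tz": -0.077,"yaw": -21.7},{"jaw": 0.016,"tx": -0.191,"ty": 0.051,"tz": -0.077,"yaw": -21.7},{"jaw": 0.016,"tx": -0.191,"ty": 0.051,"tz": -0.077,"yaw": -21.7},{"jaw": 0.016,"tx": -0.191,"ty": 0.051,"tz": -0.077,"yaw": -21.7},{"jaw": 0.016,"tx": -0.191,"ty": 0.051,"tz": -0.077,"yaw": -21.7},{"jaw": 0.016,"tx": -0.191,"ty": 0.051,"tz": -0.077,"yaw": -21.7},{"jaw": 0.016,"tx": -0.191,"ty": 0.051,"tz": -0.077,"yaw": -21.7},{"jaw": 0.016,"tx": -0.191,"ty": 0.051,"tz": -0.077,"yaw": -21.7}]'

```text
t: 14.43
tool_pos: [0.4695, -0.0226, 0.1612]
ee_rot: [[0.967, 0.254, -0.004], [0.254, -0.967, -0.002], [-0.004, 0.001, -1.0]]
ft_force: [-0.4, -0.3, -0.4]
finger_gap: 0.0158
```

```bash
python3 - <<'E'
from h import *
d=wfeet(); save(d,'w7')
plan((-.204,-.0518,.083,21.9),(-.102,-.0108,.083,21.9))
E
```

```text
wrist foot 0.89 1940 [320. 159.] [-0.1676 -0.0361]
t 14.53 tcp tray [-0.2032 -0.051 ] z 0.1609 ang 21.8 F [ 0.3 -0.1  0.2] gap 0.016 J [  9.  16. -12. 119.   5.  46. -81.]
(-0.204, -0.0518, 0.083, 21.9) -> [-0.0007  0.0003  0.0779] yaw -0.1
(-0.102, -0.0108, 0.083, 21.9) -> [0.1093 0.0002 0.0773] yaw -0.1
```

View pics/w7.png

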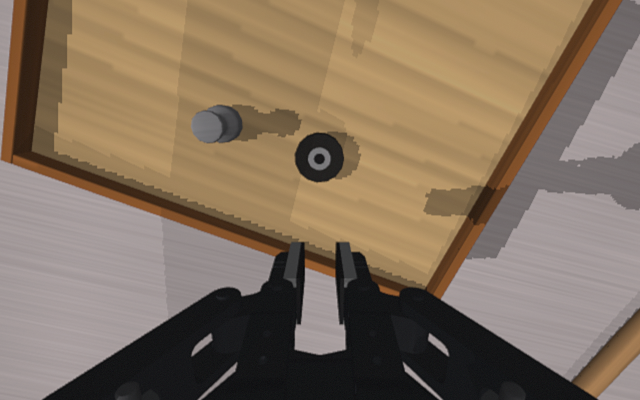

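The foot sits centred ahead of the tips at (320,158), and the punch is well to the left at (215,124). The back rim clears the tips by about 18 mm.

Emit:
send_rows --steps '[{"jaw": 0.016,"tx": 0.002,"ty": 0,"tz": 0.03,"yaw": 0},{"jaw": 0.016,"tx": 0.002,"ty": 0,"tz": 0.06,"yaw": 0},{"jaw": 0.016,"tx": 0.002,"ty": 0,"tz": 0.073,"yaw": 0},{"jaw": 0.016,"tx": 0.002,"ty": 0,"tz": 0.077,"yaw": 0},{"jaw": 0.016,"tx": 0.01,"ty": 0,"tz": 0.077,"yaw": 0},{"jaw": 0.016,"tx": 0.02,"ty": 0,"tz": 0.077,"yaw": 0},{"jaw": 0.016,"tx": 0.03,"ty": 0,"tz": 0.077,"yaw": 0},{"jaw": 0.016,"tx": 0.04,"ty": 0,"tz": 0.077,"yaw": 0},{"jaw": 0.016,"tx": 0.05,"ty": 0,"tz": 0.077,"yaw": 0},{"jaw": 0.016,"tx": 0.06,"ty": 0,"tz": 0.077,"yaw": 0},{"jaw": 0.016,"tx": 0.07,"ty": 0,"tz": 0.077,"yaw": 0},{"jaw": 0.016,"tx": 0.08,"ty": 0,"tz": 0.077,"yaw": 0},{"jaw": 0.016,"tx": 0.09,"ty": 0,"tz": 0.077,"yaw": 0},{"jaw": 0.016,"tx": 0.098,"ty": 0,"tz": 0.077,"yaw": 0},{"jaw": 0.016,"tx": 0.104,"ty": 0,"tz": 0.077,"yaw": 0},{"jaw": 0.016,"tx": 0.108,"ty": 0,"tz": 0.077,"yaw": 0},{"jaw": 0.016,"tx": 0.109,"ty": 0,"tz": 0.077,"yaw": 0},{"jaw": 0.016,"tx": 0.109,"ty": 0,"tz": 0.077,"yaw": 0}]'

```text
t: 16.03
tool_pos: [0.5741, 0.0051, 0.0831]
ee_rot: [[0.967, 0.255, -0.005], [0.255, -0.967, -0.002], [-0.005, 0.001, -1.0]]
ft_force: [-0.0, 0.4, -1.3]
finger_gap: 0.0159
```

```bash
python3 - <<'E'
from h import *
wfeet()
plan((-.118,-.001,.13,0),(-.117,-.001,.13,0),(-.117,-.001,.083,0),(-.014,0,.083,0))
E
```

```text
wrist foot 0.89 1093 [376.  44.] [-0.0014  0.0053]
wrist foot 0.68 2106 [389.  19.] [0.0091 0.0043]
wrist foot 0.65 4189 [318. 207.] [-0.0765  0.0012]
t 16.13 tcp tray [-0.1027 -0.0109] z 0.0832 ang 21.8 F [-0.5  0.5  0.7] gap 0.0161 J [  4.  31. -10. 108.   8.  42. -86.]
(-0.118, -0.001, 0.13, 0) -> [-0.0108 -0.0148 -0.0467] yaw 21.8
(-0.117, -0.001, 0.13, 0) -> [-0.0098 -0.0145 -0.0467] yaw 21.8
(-0.117, -0.001, 0.083, 0) -> [-0.0096 -0.0145  0.0003] yaw 21.8
(-0.014, 0, 0.083, 0) -> [ 0.0864  0.0229 -0.0002] yaw 21.8
```

Emit:
send_rows --steps '[{"jaw": 0.016,"tx": -0.014,"ty": 0,"tz": 0,"yaw": 0},{"jaw": 0.016,"tx": -0.012,"ty": -0.008,"tz": -0.035,"yaw": 7},{"jaw": 0.016,"tx": -0.0096,"ty": -0.0145,"tz": -0.035,"yaw": 14},{"jaw": 0.016,"tx": -0.0096,"ty": -0.0145,"tz": -0.035,"yaw": 21.8},{"jaw": 0.016,"tx": -0.0096,"ty": -0.0145,"tz": -0.015,"yaw": 21.8},{"jaw": 0.016,"tx": -0.0096,"ty": -0.0145,"tz": 0,"yaw": 21.8},{"jaw": 0.016,"tx": 0,"ty": -0.0108,"tz": 0,"yaw": 21.8},{"jaw": 0.016,"tx": 0.0096,"ty": -0.007,"tz": 0,"yaw": 21.8},{"jaw": 0.016,"tx": 0.0192,"ty": -0.0033,"tz": 0,"yaw": 21.8},{"jaw": 0.016,"tx": 0.0288,"ty": 0.0005,"tz": 0,"yaw": 21.8},{"jaw": 0.016,"tx": 0.0384,"ty": 0.0042,"tz": 0,"yaw": 21.8},{"jaw": 0.016,"tx": 0.048,"ty": 0.0079,"tz": 0,"yaw": 21.8},{"jaw": 0.016,"tx": 0.0576,"ty": 0.0117,"tz": 0,"yaw": 21.8},{"jaw": 0.016,"tx": 0.0672,"ty": 0.0154,"tz": 0,"yaw": 21.8},{"jaw": 0.016,"tx": 0.0768,"ty": 0.0192,"tz": 0,"yaw": 21.8},{"jaw": 0.016,"tx": 0.082,"ty": 0.0212,"tz": 0,"yaw": 21.8},{"jaw": 0.016,"tx": 0.0864,"ty": 0.0229,"tz": 0,"yaw": 21.8},{"jaw": 0.016,"tx": 0.088,"ty": 0.0235,"tz": 0,"yaw": 21.8},{"jaw": 0.016,"tx": 0.088,"ty": 0.0235,"tz": 0,"yaw": 21.8}]'

```text
t: 17.72
tool_pos: [0.665, 0.0045, 0.0829]
ee_rot: [[0.992, -0.123, -0.005], [-0.123, -0.992, -0.002], [-0.005, 0.003, -1.0]]
ft_force: [-0.1, 0.4, -0.8]
finger_gap: 0.0159
```

```bash
python3 - <<'E'
from h import *
d=wfeet(); save(d,'w8'); plan()
E
```

```text
wrist foot 0.9 2066 [307. 214.] [0.0127 0.0064]
wrist foot 0.8 2121 [322. 149.] [ 0.0441 -0.0009]
wrist foot 0.59 966 [324. 185.] [ 0.0271 -0.0018]
wrist foot 0.58 2780 [ 85. 109.] [0.0617 0.1033]
t 17.82 tcp tray [-0.0127  0.    ] z 0.0828 ang 0.0 F [ 0.4  0.6 -0. ] gap 0.0158 J [   0.   38.   -5.   95.    4.   48. -104.]
```

View pics/w8.png

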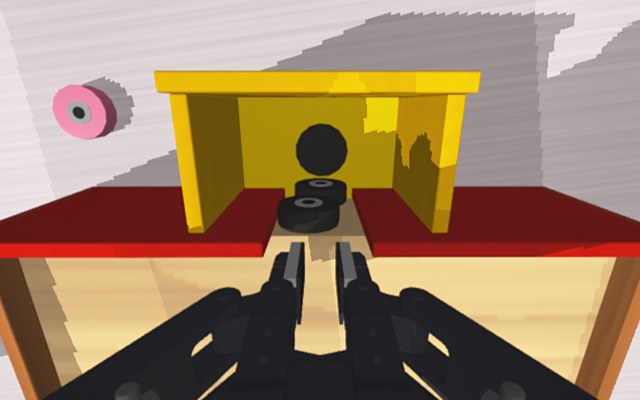

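The third foot has dropped in at (308,212), next to the first at (322,188), with the second at (321,150) against the far wall. I'll retreat clear of the tray and check heights and rest.

Emit:
send_rows --steps '[{"jaw": 0.016,"tx": -0.01,"ty": 0,"tz": -0.005,"yaw": 0},{"jaw": 0.016,"tx": -0.015,"ty": 0,"tz": -0.04,"yaw": 0},{"jaw": 0.016,"tx": -0.015,"ty": 0,"tz": -0.08,"yaw": 0},{"jaw": 0.016,"tx": -0.015,"ty": 0,"tz": -0.12,"yaw": 0},{"jaw": 0.016,"tx": -0.04,"ty": 0,"tz": -0.15,"yaw": 0},{"jaw": 0.016,"tx": -0.08,"ty": 0,"tz": -0.15,"yaw": 0},{"jaw": 0.016,"tx": -0.08,"ty": 0,"tz": -0.15,"yaw": 0}]'

```text
t: 18.4
tool_pos: [0.5786, 0.016, 0.2338]
ee_rot: [[0.993, -0.121, -0.011], [-0.121, -0.993, -0.002], [-0.011, 0.004, -1.0]]
ft_force: [-1.6, 0.5, -1.5]
finger_gap: 0.0161
```

```bash
python3 - <<'E'
from h import *
def cams():
    a=eyes.snapshot('wrist'); return a
d=eyes.snapshot('wrist'); d2=eyes.snapshot('top'); plan()
f=200/np.tan(np.radians(d['vfov'])/2); T=np.array(d['world_from_camera'])
for r in eyes.masks_of(d,'foot_a')[:6]:
    m=r['mask'].astype(np.uint8); c,(w,h),a=cv2.minAreaRect(cv2.findNonZero(m)); D=max(w,h)
    dep=f*.036/D; p=T@np.r_[(c[0]-d['cx'])/f*dep,(c[1]-d['cy'])/f*dep,dep,1]
    print('wrist',round(r['p'],2),np.round(c),round(w),round(h),'tray',np.round(w2t(p),3),'z',round(p[2],3))
for r in eyes.find_in(d2,'foot_a'): print('top',round(r['p'],2),np.round(r['xy']),np.round(w2t(pix2plane(d2,r['xy'],.02)),3))
for r in eyes.find_in(d2,'punch'): print('punch',round(r['p'],2),np.round(r['xy']))
a=cv2.resize(d['frame'][:260,120:520],(600,390)); b=cv2.resize(d2['frame'][95:160,265:375],(330,195),interpolation=cv2.INTER_CUBIC)
s=eyes.snapshot('side')
c=cv2.resize(s['frame'][140:260,220:400],(450,300) if 0 else (270,180))
cv2.imwrite('pics/end.png',np.vstack([a,np.hstack([b,np.zeros((195,0,3),np.uint8),np.vstack([c,np.zeros((15,270,3),np.uint8)])])])[:,:,::-1])
E
```

```text
t 18.5 tcp tray [-0.0936  0.0005] z 0.2338 ang 0.1 F [ 0.3 -0.1  0.1] gap 0.0163 J [   0.   21.   -6.  101.    3.   59. -104.]
wrist 0.92 [312.  72.] 15 37 tray [0.005 0.009] z 0.056
wrist 0.91 [126. 184.] 29 31 tray [-0.113  0.226] z 0.034
wrist 0.91 [168.  21.] 41 34 tray [0.045 0.135] z 0.071
wrist 0.57 [322.  46.] 36 31 tray [ 0.03  -0.001] z 0.04
top 0.63 [229. 180.] [-0.117  0.246]
top 0.56 [268. 124.] [0.054 0.158]
```

View pics/end.png

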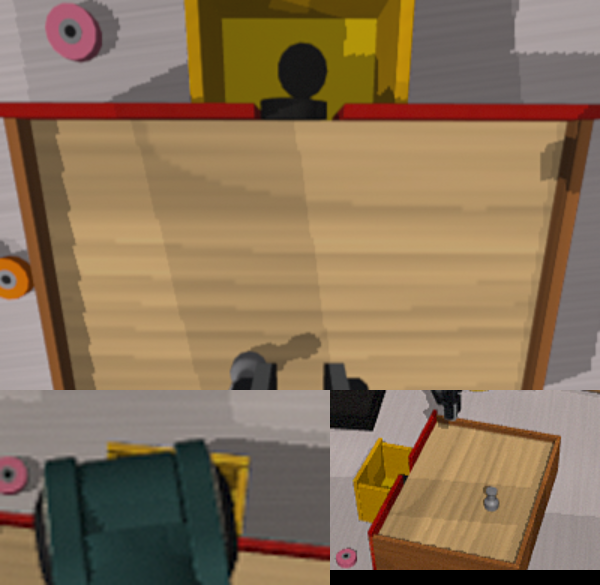

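The end view shows the deck clear, the punch standing, and the third foot just inside the gap with something dark low in it. I have used all 12 pictures, so I'll check its height numerically by triangulating from a closer wrist pose.

Emit:
send_rows --steps '[{"jaw": 0.016,"tx": 0.04,"ty": 0,"tz": 0.03,"yaw": 0},{"jaw": 0.016,"tx": 0.075,"ty": 0,"tz": 0.06,"yaw": 0},{"jaw": 0.016,"tx": 0.085,"ty": 0,"tz": 0.08,"yaw": 0},{"jaw": 0.016,"tx": 0.085,"ty": 0,"tz": 0.08,"yaw": 0},{"jaw": 0.016,"tx": 0.085,"ty": 0,"tz": 0.08,"yaw": 0}]'

```text
t: 19.12
tool_pos: [0.6698, 0.0035, 0.1482]
ee_rot: [[0.992, -0.124, -0.012], [-0.124, -0.992, -0.002], [-0.012, 0.004, -1.0]]
ft_force: [0.3, -0.2, 0.5]
finger_gap: 0.0158
```

```bash
cat >> h.py <<'E'
def look(tag):
    import pickle
    out=[]
    for n in ('wrist','side'):
        d=eyes.snapshot(n); f=200/np.tan(np.radians(d['vfov'])/2); T=np.array(d['world_from_camera'])
        g=d['frame'].astype(int); print(n,'cam tray',np.round(w2t(T[:3,3]),3),round(T[2,3],3))
        for r in eyes.masks_of(d,'foot_a')[:6]:
            m=r['mask'].astype(np.uint8); x,y,w,h=cv2.boundingRect(m)
            print(' ',round(r['p'],2),'box',x,y,w,h,'xy',np.round(r['xy']),'tray@.02',np.round(w2t(pix2plane(d,r['xy'],.02)),3),'@.05',np.round(w2t(pix2plane(d,r['xy'],.05)),3),'@.08',np.round(w2t(pix2plane(d,r['xy'],.08)),3),'z by width',round(T[2,3]+ (T[:3,:3]@np.array([(r['xy'][0]-d['cx'])/f,(r['xy'][1]-d['cy'])/f,1]))[2]*f*.036/max(w,h),3))
        out.append(d)
    pickle.dump(out,open(tag+'.pkl','wb')); return out
E
python3 - <<'E'
from h import *
plan(); o=look('L1')
for nm,y in (('side',0),):
    d=o[1]
    for x in (0,.012,.03):
        print(x,[tuple(proj(d,np.r_[t2w(x,.006),z])) for z in (.02,.04,.06,.075,.087)])
    print('gap corners',[tuple(proj(d,np.r_[t2w(0,yy),.075])) for yy in (-.025,.025)])
E
```

```text
t 19.12 tcp tray [-0.0072 -0.0004] z 0.1482 ang -0.0 F [ 0.3 -0.2  0.5] gap 0.0158 J [   0.   34.   -5.   92.    4.   55. -103.]
wrist cam tray [0.07 0.  ] 0.29
  0.93 box 115 94 47 41 xy [138. 114.] tray@.02 [0.059 0.155] @.05 [0.061 0.138] @.08 [0.062 0.121] z by width 0.048
  0.9 box 301 122 40 42 xy [319. 143.] tray@.02 [0.035 0.   ] @.05 [0.039 0.   ] @.08 [0.043 0.   ] z by width 0.028
  0.86 box 286 177 47 26 xy [308. 191.] tray@.02 [-0.01   0.011] @.05 [-0.001  0.01 ] @.08 [0.008 0.009] z by width 0.067
  0.73 box 300 165 40 21 xy [323. 172.] tray@.02 [ 0.009 -0.003] @.05 [ 0.016 -0.003] @.08 [ 0.022 -0.003] z by width 0.023
  0.62 box 75 274 21 31 xy [ 89. 290.] tray@.02 [-0.116  0.239] @.05 [-0.095  0.212] @.08 [-0.074  0.186] z by width -0.013
side cam tray [-0.409  0.958] 1.005
  0.69 box 224 246 14 13 xy [229. 252.] tray@.02 [0.056 0.173] @.05 [0.042 0.197] @.08 [0.028 0.221] z by width 0.029
  0.48 box 279 284 15 14 xy [286. 290.] tray@.02 [-0.127  0.25 ] @.05 [-0.135  0.272] @.08 [-0.144  0.293] z by width 0.026
0 [(np.float64(270.9), np.float64(212.7)), (np.float64(270.4), np.float64(207.5)), (np.float64(270.0), np.float64(202.2)), (np.float64(269.6), np.float64(198.2)), (np.float64(269.3), np.float64(194.9))]
0.012 [(np.float64(266.9), np.float64(211.9)), (np.float64(266.4), np.float64(206.7)), (np.float64(265.9), np.float64(201.4)), (np.float64(265.5), np.float64(197.4)), (np.float64(265.1), np.float64(194.1))]
0.03 [(np.float64(260.9), np.float64(210.7)), (np.float64(260.3), np.float64(205.5)), (np.float64(259.7), np.float64(200.2)), (np.float64(259.3), np.float64(196.2)), (np.float64(258.9), np.float64(192.9))]
gap corners [(np.float64(273.4), np.float64(190.9)), (np.float64(267.2), np.float64(202.7))]
```

Emit:
send_rows --steps '[{"jaw": 0.016,"tx": 0.03,"ty": 0.02,"tz": -0.02,"yaw": 0},{"jaw": 0.016,"tx": 0.05,"ty": 0.06,"tz": -0.02,"yaw": 0},{"jaw": 0.016,"tx": 0.05,"ty": 0.08,"tz": -0.02,"yaw": 0},{"jaw": 0.016,"tx": 0.05,"ty": 0.08,"tz": -0.02,"yaw": 0},{"jaw": 0.016,"tx": 0.05,"ty": 0.08,"tz": -0.02,"yaw": 0}]'

```text
t: 19.73
tool_pos: [0.7111, -0.0839, 0.1766]
ee_rot: [[0.992, -0.127, -0.0], [-0.127, -0.992, -0.003], [0.0, 0.003, -1.0]]
ft_force: [0.1, 0.7, 0.3]
finger_gap: 0.0162
```

```bash
python3 - <<'E'
from h import *
import pickle
o1=pickle.load(open('L1.pkl','rb'))[0]; o2=look('L2')[0]
def washer(d,box):
    x,y,w,h=box; g=d['frame'][y:y+h,x:x+w].astype(int)
    m=(g.max(2)-g.min(2)<20)&(g.max(2)>75)
    ys,xs=np.where(m); print(len(xs), xs.mean()+x if len(xs) else None, ys.mean()+y if len(xs) else None)
    v=g.max(2)//10
    for r in v[::2]: print(''.join('%3d'%k for k in r[::2]))
washer(o1,(282,160,62,48))
E
```

```text
wrist cam tray [ 0.12  -0.082] 0.319
  0.86 box 64 150 43 36 xy [ 85. 167.] tray@.02 [0.062 0.152] @.05 [0.068 0.129] @.08 [0.074 0.105] z by width 0.068
  0.83 box 224 178 36 31 xy [243. 193.] tray@.02 [ 0.034 -0.003] @.05 [ 0.042 -0.011] @.08 [ 0.051 -0.019] z by width 0.028
  0.78 box 202 223 41 27 xy [222. 236.] tray@.02 [-0.014  0.023] @.05 [-0.     0.013] @.08 [0.013 0.002] z by width 0.074
  0.63 box 223 208 37 24 xy [246. 216.] tray@.02 [ 0.009 -0.004] @.05 [ 0.02  -0.012] @.08 [ 0.031 -0.02 ] z by width 0.042
side cam tray [-0.409  0.958] 1.005
  0.56 box 279 285 14 13 xy [284. 290.] tray@.02 [-0.122  0.253] @.05 [-0.13   0.274] @.08 [-0.139  0.296] z by width -0.045
20 312.55 178.3
 14 14 14 14 14 14 14 14 14 14 14 14 14 12  3  3  3  2  2  3  3  3  3  2  3 10 14 14 14 14 14
 14 14 14 14 14 14 14 14 14 14 14 14 14 14 12  9  5  3  3  3  3  2  3 10 14 14 14 14 14 14 14
 14 14 14 14 14 14 14 14 14 14 14 14 14 14 14 14 14 12 11 11 12 12 14 14 14 14 14 14 14 14 14
 14 14 14 14 14 14 14 14 14 14 14 14 12 11 11  9  7  6  6  6  6  7  8  9 11 12 13 14 14 14 14
 14 14 14 14 14 14 14 1
[... 1156 characters left out ...]
  3  3  3  3  3  3  2  2  9  9  9 10 10 10
  8  7  4  2  2  2  2  2  2  2  2  3  2  3  3  3  3  3  3  3  3  3  2  2  2  9 10  9  9 10 10
  8  7  5  2  2  2  2  2  2  3  3  3  3  4  4  4  3  3  3  3  3  3  2  2  2  9 10 10 10 10  9
  8  7  9  3  2  2  2  2  2  3  4  4  4  4  4  3  3  3  3  3  3  2  2  2  7 10 10 10  9  9  9
  7  7  9  9  7  4  3  3  3  4  4  4  4  4  3  3  3  3  3  3  3  3  5  8 10 10 10 10 10  9 10
  7  7  9  9 10  9  8  7  6  4  4  4  4  4  3  3  3  4  5  6  8  9  9 10  9  9  9  9  9  9  9
  6 10 11 11 11 11 11 11 11 11 11 11 11 11 11 11 11 11 11 11 11 11 11 11 11 11 11 11 11 11 11
  7 19 20 20 20 20 20 20 20 20 20 20 20 20 20 20 20 20 20 20 22 22 22 22 22 22 22 22 22 22 22
```

```bash
python3 - <<'E'
from h import *
import pickle
o1=pickle.load(open('L1.pkl','rb'))[0]; o2=pickle.load(open('L2.pkl','rb'))[0]
x,y,w,h=198,200,66,54; v=o2['frame'][y:y+h,x:x+w].astype(int).max(2)//10
for r in v[::2]: print(''.join('%3d'%k for k in r[::2]))
E
```

```text
13 13 13 13 13 13 13 13 13 13 13 13 13 13  9  2  2  2  2  2  2  2  2  2  2  2  2  2  2  3 12 13 13
 13 13 13 13 13 13 13 13 13 13 13 13 13 13 13  6  2  2  2  2  2  2  2  2  2  2  2  2  2 10 13 13 13
 13 13 13 13 13 13 13 13 13 13 13 13 13 13 13 12  7  2  2  2  2  2  2  2  2  2  2  2  6 13 13 13 13
 13 13 13 13 13 13 13 13 13 13 13 13 13 13 13 13 13  8  2  2  2  2  2  2  2  2  2  6 13 13 13 13 13
 13 13 13 13 13 13 13 13 13 13 13 13 13 13 13 13 13 13 11  9  4  2  2  2  2  6 11 13 13 13 13 13 13
 13 13 13 13 13 13 13 13 13 13 13 13 13 13 13 13 13 13 11 10  8  3  3  2  3  5  7  8 10 13 13 13 13
 13 13 13 13 13 13 13 13 13 13 13 13 13 13 13 11  7  3  2  2  4  5  5  5  4  3  2  2  2  4 12 13 13
 13 13 13 13 13 13 13 13 13 13 13 13 13 11  7  2  2  2  5  7  4  2  1  2  6  7  2  2  2  2  4 13 13
 10 10 10 10 10 10 10 10 10 10 10 10 13  6  2  2  2  2  6  7  5  5  6  7  6  4  2  2  2  2  2 12 13
  7  7  7  7  7  7  7  7  7  7  7  6 12  5  2  2  2  2  2  3  4  4  3  2  2  2  2  2  2  2  2 12 13
  7  7  7  7  7  7  7  7  7  7  6  6 12  5  2  2  2  2  2  1  2  2  2  2  2  2  2  2  2  2  2 12 13
 
[... 898 characters left out ...]

  7  7  6  2  2  2  2  2  2  2  2  2  3  2  3  3  3  2  2  2  2  2  3  9  9  9  9  9  9  8  7  7  7
  7  6  6  2  2  2  2  2  3  2  2  2  3  3  3  3  3  2  2  2  2  2  6  9  9  9  9  9  9  7  7  7  7
  6  6  6  2  2  2  2  2  2  3  3  3  3  3  3  3  2  2  2  2  2  6  9  9  9  9  9  9  8  7  7  7  7
  6  6  8  5  2  2  2  3  3  3  3  3  3  3  3  2  2  2  2  4  7  9  9  9  9  9  9  9  7  7  7  7  7
  6  7  9  9  6  4  3  3  3  3  3  3  3  3  2  3  4  6  8  9  9  9  9  9  9  9  9  8  7  7  7  7  7
  7  9  8  8  9  9  7  6  6  6  6  6  7  7  8  9  9  9  9  9  9  8  9  9  9  9  9  7  7  7  7  7  7
 17 16 16 16 16 16 17 17 17 17 17 18 18 18 17 17 17 17 17 17 17 17 17 17 17 19 13  7  7  7  7  7  7
```

```bash
python3 - <<'E'
from h import *
import pickle
o1=pickle.load(open('L1.pkl','rb'))[0]; o2=pickle.load(open('L2.pkl','rb'))[0]
def tri(a,b):
    M=np.zeros((3,3)); v=np.zeros(3); L=[]
    for d,uv in ((o1,a),(o2,b)):
        o=np.array(d['world_from_camera'])[:3,3]; r=pix2plane(d,uv,0)-o; r/=np.linalg.norm(r); P=np.eye(3)-np.outer(r,r); M+=P; v+=P@o; L.append((o,P))
    p=np.linalg.solve(M,v); return np.round(w2t(p),3),round(p[2],3),[round(np.linalg.norm(P@(p-o))*1e3,1) for o,P in L]
print('w3',tri((309,182),(222.5,231))); print('w1',tri((320,168),(241,214.5))); print('f2',tri((320.5,142.5),(241.5,193)))
print('deck edge rows',proj(o1,np.r_[t2w(0,0),.075]),proj(o2,np.r_[t2w(0,0.0),.075]))
E
```

```text
w3 (array([0.01 , 0.008]), np.float64(0.06), [np.float64(0.2), np.float64(0.2)])
w1 (array([ 0.013, -0.001]), np.float64(0.026), [np.float64(0.4), np.float64(0.4)])
f2 (array([ 0.035, -0.001]), np.float64(0.02), [np.float64(0.6), np.float64(0.6)])
deck edge rows [319.4 199.8] [227.5 247.3]
```

Triangulation puts two feet properly low. The third stands on edge against the tray wall, on top of the first, with its centre at about z = 0.060, which is above the 0.055 limit. I'll shut the fingers, sweep its top edge forward from deck level so it topples, then recheck.

```bash
python3 - <<'E'
from h import *
plan((-.035,.006,.16,0),(-.035,.006,.0765,0),(.005,.006,.0765,0))
E
```

```text
t 19.93 tcp tray [ 0.044  -0.0771] z 0.1754 ang 0.2 F [ 0.7  0.4 -0.7] gap 0.016 J [  6.  36.  -4.  84.   3.  60. -95.]
(-0.035, 0.006, 0.16, 0) -> [-0.0787 -0.0834  0.0155] yaw 0.2
(-0.035, 0.006, 0.0765, 0) -> [-0.0786 -0.0835  0.099 ] yaw 0.2
(0.005, 0.006, 0.0765, 0) -> [-0.0386 -0.0833  0.0989] yaw 0.2
```

Emit:
send_rows --steps '[{"jaw": 0,"tx": -0.03,"ty": -0.03,"tz": 0,"yaw": 0},{"jaw": 0,"tx": -0.06,"ty": -0.06,"tz": 0.005,"yaw": 0},{"jaw": 0,"tx": -0.079,"ty": -0.0835,"tz": 0.015,"yaw": 0},{"jaw": 0,"tx": -0.079,"ty": -0.0835,"tz": 0.05,"yaw": 0},{"jaw": 0,"tx": -0.079,"ty": -0.0835,"tz": 0.08,"yaw": 0},{"jaw": 0,"tx": -0.079,"ty": -0.0835,"tz": 0.095,"yaw": 0},{"jaw": 0,"tx": -0.079,"ty": -0.0835,"tz": 0.099,"yaw": 0},{"jaw": 0,"tx": -0.079,"ty": -0.0835,"tz": 0.099,"yaw": 0}]'

```text
t: 20.6
tool_pos: [0.6413, 0.0155, 0.0761]
ee_rot: [[0.993, -0.118, -0.004], [-0.118, -0.993, -0.0], [-0.004, 0.001, -1.0]]
ft_force: [-0.5, 0.3, 0.0]
finger_gap: 0.0001
```

```bash
python3 - <<'E'
from h import *
plan((-.004,.006,.076,0),(.005,.006,.076,0))
E
```

```text
t 20.6 tcp tray [-0.0369  0.008 ] z 0.0761 ang 0.3 F [-0.5  0.3  0. ] gap 0.0001 J [  -1.   37.   -5.   99.    4.   45. -105.]
(-0.004, 0.006, 0.076, 0) -> [ 0.0329  0.0022 -0.    ] yaw 0.3
(0.005, 0.006, 0.076, 0) -> [ 0.0419  0.0022 -0.0001] yaw 0.3
```

Emit:
send_rows --steps '[{"jaw": 0,"tx": 0.008,"ty": 0.001,"tz": 0,"yaw": 0},{"jaw": 0,"tx": 0.016,"ty": 0.002,"tz": 0,"yaw": 0},{"jaw": 0,"tx": 0.022,"ty": 0.002,"tz": 0,"yaw": 0},{"jaw": 0,"tx": 0.027,"ty": 0.002,"tz": 0,"yaw": 0},{"jaw": 0,"tx": 0.032,"ty": 0.002,"tz": 0,"yaw": 0},{"jaw": 0,"tx": 0.037,"ty": 0.002,"tz": 0,"yaw": 0},{"jaw": 0,"tx": 0.042,"ty": 0.002,"tz": 0,"yaw": 0},{"jaw": 0,"tx": 0.042,"ty": 0.002,"tz": 0,"yaw": 0}]'

```text
t: 21.27
tool_pos: [0.6838, 0.0081, 0.0758]
ee_rot: [[0.993, -0.118, -0.003], [-0.118, -0.993, -0.0], [-0.003, 0.001, -1.0]]
ft_force: [-0.2, 0.1, 0.1]
finger_gap: -0.0
```

```bash
python3 - <<'E'
from h import *
plan(); o=look('L3')[0]
x,y,w,h=270,90,100,160; v=o['frame'][y:y+h,x:x+w].astype(int).max(2)//10
for r in v[::4]: print(''.join('%3d'%k for k in r[::3]))
E
```

```text
t 21.27 tcp tray [0.0061 0.0059] z 0.0758 ang 0.3 F [-0.2  0.1  0.1] gap -0.0 J [  -0.   40.   -5.   92.    4.   48. -103.]
wrist cam tray [0.082 0.007] 0.218
  0.93 box 305 150 52 54 xy [330. 179.] tray@.02 [ 0.034 -0.   ] @.05 [0.041 0.001] @.08 [0.048 0.002] z by width 0.021
  0.82 box 304 203 54 27 xy [330. 215.] tray@.02 [ 0.008 -0.001] @.05 [0.019 0.   ] @.08 [0.031 0.001] z by width 0.028
  0.59 box 244 181 57 29 xy [273. 196.] tray@.02 [0.022 0.038] @.05 [0.031 0.033] @.08 [0.04  0.029] z by width 0.035
  0.59 box 61 112 63 54 xy [ 92. 138.] tray@.02 [0.06  0.153] @.05 [0.064 0.131] @.08 [0.067 0.109] z by width 0.042
side cam tray [-0.409  0.958] 1.005
  0.58 box 279 284 15 14 xy [287. 288.] tray@.02 [-0.127  0.243] @.05 [-0.136  0.265] @.08 [-0.144  0.287] z by width 0.03
  0.46 box 224 245 14 14 xy [230. 251.] tray@.02 [0.054 0.169] @.05 [0.04  0.193] @.08 [0.025 0.217] z by width 0.03
 22 22 22 22 22 22 15 15 15 15 15 15 15 15 15 15 15 15 15 15 15 15 15 15 15 15 15 15 15 15 15 15 15 15
 22 22 22 21 19 15 15 15 15 15 15 15 15 15 15 15 15 15 15 15 15 15 15 15 15 16 15 15 15
[... 3229 characters left out ...]
0  8 17 17 17 17  2  3  3  3  3  3  3  3  3  3  3  3  3  4  3  3  3 10 10  8  9  9
 10 10 10 10 10 10 10  8 12 11 11 11 12 10  6  3  3  3  3  3  3  3  3  3  3  3  3  3  2 11 11  7 10  9
 10 10 10 10 10 10  9 10 12 12 12 12 12 11 11 12 12 12 11 10 10  9  7  7  7  7  9 10 12 12 12  8  9 10
 10 10 10 10 10 10  9 11 12 12 12 12 12 12 12 12 11 11 12 12 12 12 12 12 12 12 12 12 12 12 12 10  8  9
 10 10 10 10 10 10  8 12 12 12 12 12 12 12 12 12 12 12 12 12 12 11 12 12 12 12 12 12 11 12 12 12  8  9
 10 10 10 10 10 10  9 12 12 12 12 12 11 10 10 10  7  7 10 10 10 11 11 12 11 12 11 12 12 12 12 12 10  8
 10 10 10 10 10  9 11 11 12 12 12 12 10  9  9 10  3  2  9  9  9 10 12 12 12 11 11 12 12 12 12 12 12  8
```

The third foot has rolled off the first and now sits beside it, around y = +35 mm and low. Retreating, then checking heights from two views.

Emit:
send_rows --steps '[{"jaw": 0,"tx": 0,"ty": 0,"tz": -0.03,"yaw": 0},{"jaw": 0,"tx": 0,"ty": 0,"tz": -0.07,"yaw": 0},{"jaw": 0,"tx": 0,"ty": 0,"tz": -0.075,"yaw": 0},{"jaw": 0,"tx": 0,"ty": 0,"tz": -0.075,"yaw": 0}]'

```text
t: 21.8
tool_pos: [0.6849, 0.0087, 0.1547]
ee_rot: [[0.993, -0.118, 0.002], [-0.118, -0.993, 0.0], [0.002, -0.0, -1.0]]
ft_force: [-0.0, -0.0, -0.8]
finger_gap: -0.0002
```

```bash
python3 - <<'E'
from h import *
plan(); look('L4')
E
```

```text
t 21.8 tcp tray [0.0072 0.0067] z 0.1547 ang 0.3 F [-0.  -0.  -0.8] gap -0.0002 J [   0.   35.   -5.   90.    4.   56. -103.]
wrist cam tray [0.082 0.007] 0.298
  0.94 box 310 141 38 38 xy [329. 158.] tray@.02 [ 0.036 -0.001] @.05 [0.041 0.   ] @.08 [0.046 0.001] z by width 0.011
  0.83 box 88 281 25 32 xy [101. 298.] tray@.02 [-0.115  0.24 ] @.05 [-0.094  0.215] @.08 [-0.072  0.19 ] z by width 0.005
  0.82 box 309 180 38 23 xy [328. 191.] tray@.02 [ 0.005 -0.001] @.05 [0.013 0.   ] @.08 [0.022 0.001] z by width 0.02
  0.82 box 132 113 44 38 xy [153. 130.] tray@.02 [0.061 0.156] @.05 [0.063 0.14 ] @.08 [0.066 0.124] z by width 0.044
  0.69 box 266 129 39 36 xy [287. 145.] tray@.02 [0.048 0.037] @.05 [0.052 0.034] @.08 [0.056 0.031] z by width 0.015
side cam tray [-0.409  0.958] 1.005
  0.69 box 279 284 15 15 xy [286. 288.] tray@.02 [-0.123  0.244] @.05 [-0.131  0.265] @.08 [-0.14   0.287] z by width 0.03
  0.52 box 224 247 14 12 xy [232. 252.] tray@.02 [0.048 0.173] @.05 [0.034 0.197] @.08 [0.02  0.221] z by width 0.027
```

Emit:
send_rows --steps '[{"jaw": 0,"tx": 0.01,"ty": 0.04,"tz": -0.03,"yaw": 0},{"jaw": 0,"tx": 0.01,"ty": 0.075,"tz": -0.04,"yaw": 0},{"jaw": 0,"tx": 0.01,"ty": 0.08,"tz": -0.04,"yaw": 0},{"jaw": 0,"tx": 0.01,"ty": 0.08,"tz": -0.04,"yaw": 0},{"jaw": 0,"tx": 0.01,"ty": 0.08,"tz": -0.04,"yaw": 0}]'

```text
t: 22.42
tool_pos: [0.6815, -0.0732, 0.1876]
ee_rot: [[0.993, -0.12, -0.01], [-0.12, -0.993, -0.0], [-0.01, 0.001, -1.0]]
ft_force: [-1.3, 0.4, -0.8]
finger_gap: -0.0
```

```bash
python3 - <<'E'
from h import *
import pickle
plan(); look('L5')
o1=pickle.load(open('L4.pkl','rb'))[0];o2=pickle.load(open('L5.pkl','rb'))[0]
for d in (o1,o2):
    b=[cv2.boundingRect(r['mask'].astype(np.uint8)) for r in []]
    c=proj(d,np.r_[t2w(.02,.035),.03]).astype(int); print('patch origin',c-[34,26])
    v=d['frame'][c[1]-26:c[1]+26,c[0]-34:c[0]+34].astype(int).max(2)//10
    for r in v[::2]: print(''.join('%3d'%k for k in r[::2]))
E
```

```text
t 22.42 tcp tray [ 0.0139 -0.0751] z 0.1876 ang 0.2 F [-1.3  0.4 -0.8] gap -0.0 J [  7.  33.  -5.  88.   3.  60. -96.]
wrist cam tray [ 0.091 -0.074] 0.33
  0.94 box 233 141 34 35 xy [249. 159.] tray@.02 [ 0.034 -0.002] @.05 [ 0.04  -0.009] @.08 [ 0.045 -0.016] z by width 0.02
  0.72 box 192 133 37 30 xy [209. 147.] tray@.02 [0.047 0.038] @.05 [0.051 0.027] @.08 [0.055 0.016] z by width 0.033
  0.69 box 230 177 37 21 xy [250. 186.] tray@.02 [ 0.006 -0.001] @.05 [ 0.014 -0.008] @.08 [ 0.022 -0.015] z by width 0.044
  0.57 box 71 115 43 37 xy [ 94. 131.] tray@.02 [0.062 0.151] @.05 [0.065 0.129] @.08 [0.068 0.108] z by width 0.07
side cam tray [-0.409  0.958] 1.005
  0.75 box 279 284 15 14 xy [286. 287.] tray@.02 [-0.124  0.242] @.05 [-0.132  0.264] @.08 [-0.141  0.286] z by width 0.031
patch origin [255 151]
  8  8  8  9  8  9  8  3  2  3  3  3  3  3  3  2  3  2  3  3  3  2  3  3  3 13 14 14 13  3  3  3  3  2
  8  8  8  8  8  8  9  5  2  2  3  3  2  3  3  3  3  3  3  2  2  3  2  2  4 14 14 14  8  3  3  3  2  3
  8  8  8  8  8  9  8 10  2  3  3  3  3  2  2  3  2  3  2  3  3  3  2  2  8
[... 4397 characters left out ...]
8  8  8  8  7  7  7  7  7  7  7  7  7  7  7  7  7  7  7  6 13  6  2  2  2  2  2  2
  8  8  8  8  8  8  8  8  8  7  7  7  7  7  7  7  7  7  7  7  7  7  7  7  6  6 13  6  2  2  2  2  3  2
  8  8  8  8  8  8  8  7  7  7  7  7  7  7  7  7  7  7  7  7  7  7  7  6  6  6 13  6  2  2  2  2  2  2
  8  8  8  8  8  8  7  7  7  7  7  7  7  7  7  7  7  7  7  7  7  7  6  6  6  8  9  5  2  2  2  2  2  3
  8  8  8  8  7  7  7  7  7  7  7  7  7  7  7  7  7  7  7  7  7  6  6  6  8  9  9  8  4  2  2  2  2  2
  8  8  8  7  7  7  7  7  7  7  7  7  7  7  7  7  7  7  7  7  6  6  6  8  9  9  9  9  9  7  6  4  3  3
  8  7  7  7  7  7  7  7  7  7  7  7  7  7  7  7  7  7  6  6  6  6  8  9  9  9  9  9  9  9  9  9  9  9
```

All three are low now: foot 3 at about (48, 37) mm and foot 2 at (35, -1) mm, both around z = 0.02 and agreeing from two views. Last, I'll check the punch and then hand in.

```bash
python3 - <<'E'
from h import *
d=eyes.snapshot('side')
a=cv2.imread('pics/side0.png')[:,:,::-1].astype(int); b=d['frame'].astype(int)
print([(round(r['p'],2),np.round(r['xy'])) for r in eyes.find_in(d,'punch')])
print('punch patch diff',np.abs(a[200:222,318:336]-b[200:222,318:336]).mean())
for n,(x,y) in dict(jar=(282,325),die=(377,346),tape=(318,130)).items(): print(n,np.abs(a[y-20:y+20,x-20:x+20]-b[y-20:y+20,x-20:x+20]).mean())
print(status.observe()['t']); print(bot.job_done())
E
```

```text
[(0.62, array([305., 217.]))]
punch patch diff 13.446969696969697
jar 4.066666666666666
die 3.9475
tape 4.393958333333333
22.7167
the job is handed in; nothing more can be done
None
```

I pushed all three black feet through the gate one at a time, without picking any up, and handed the job in at 22.7 s of the 72 s allowed.

**Third foot:** it first came to rest on edge, on top of the first foot, with its centre at about z = 0.060 m, above the 0.055 m limit. I shut the fingers and swept them through the gap at deck level, and it dropped beside the others.

**Final positions:** two wrist views agree on two feet lying low, at about (48, 37) and (35, -1) mm in the tray frame with tops near z = 0.02 m. The first foot leans on the wall below the deck. I triangulated its washer at z = 0.026 m before that last sweep and did not repeat it afterwards. In both later views it looked unmoved. The gripper ended above the tray, with no contact force beyond sensor noise.

**Checks that fell short:**
- **Punch:** the last network check was weak, finding it at (305,217) with p 0.62 against (327,212) at the start. Its image patch also changed (mean difference 13 against about 4 elsewhere), which I put down to the arm's shadow and the foot no longer next to it. The last picture I viewed, taken before the final sweep, showed it standing, and the sweep went nowhere near it.
- **Jar, die and tape roll:** their patches were unchanged.
- **Hammer:** I did not check it at the end, but the arm never came near it low down.
- **Deck contact:** the fingertips pressed the deck with about 10 N during the first push. I ran higher after that.

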